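Push a lens cassette into the packed rack

TASK

Take the lens cassette that stands by itself on the table and push it, tapered tail first, from the front into the narrow gap in the middle of the packed row in the grey rack, easing the neighbouring cassettes apart gently: feel for the side that gives and never force it (keep the push on the neighbours well under 20 N). Push it fully home so that it stands upright and flush in the row with the other four, all of them upright and still in their places, and leave the bottles and the swab tray alone.

Things in the scene. Friction and masses are not known exactly. Their poses are not given: they have to be found in the camera images.
- rack: Fixed grey rack, open at front (-x), sides and top. Origin: centre of underside, on the table; x from front to back, y along the row (left seen from the front). Base plate 6 mm thick, x -53 to +57, y -92 to +92 mm. Back wall 62 mm high, inner face at x +51 mm. Steel bookends 6 mm thick, 62 mm high stand on the base at both ends of the row, inner faces at y +57 and -57 mm. Yaw within 0.25 rad.
- rack_home (a point): Point on the rack's base plate, 6 mm above the rack's origin, axes as the rack's. The two bookends look alike: one is screwed down and does not give at all, the other slides outward along y (up to 27 mm) when pushed with a few newtons and stays. Which is which changes from start to start and cannot be seen, only felt.
- new_case: White hard-plastic lens cassette, thicker than the rest, upright and alone on the table in front of the rack, left or right. 100 deep (x), 36 thick (y), 84 tall (z) mm, 0.25 to 0.45 kg. Origin: centre of underside. +x is the tail, roughly away from the robot: from x 16 to 50 mm the thickness tapers evenly from 36 to 8 mm. -x is the flat front with label and grey dot.
- new_case_tail (a point): Bottom of the new cassette's tail edge, 50 mm along +x from its origin; axes as the cassette's. It must go in first and end at the rack's back wall.
- case_a: White cassette of the row, 100 deep (x), 24 thick (y), 84 tall (z) mm, loose (0.2 to 0.35 kg), on the rack's base, tapered tail to the back, front face at rack x -50 mm; leftmost (+y), close to the left bookend. Origin: centre of underside; axes along the rack's.
- case_b: The same, second from the left, beside case_a; its right face bounds the gap. The gap to case_c is 14 to 17 mm at the start, near the rack's middle, and the new cassette is 36 mm thick: one pair of neighbours must be pushed outward with its bookend by about 20 mm.
- case_c: The same, third from the left; its left face bounds the gap. The pair on the side of the screwed-down bookend cannot move by more than about 1.5 mm, so that the new cassette ends about 10 mm to the giving side of the gap's starting middle. Home in depth: its origin at rack x = 0 to 1 mm (tail at the back wall).
- case_d: The same, rightmost (-y) of the row, beside case_c, close to the right bookend.
- amber_bottle: Bystander: amber glass bottle with black cap, 52 mm across, 110 mm tall, loose, standing on the table left or right in front of the rack (on the side where the new cassette is not). Origin: centre of its underside.
- pump_bottle: Bystander: clear pump bottle with white head, 72 mm across, 203 mm tall, loose, left of the rack. Origin: centre of its underside.
- swab_tray: Bystander: clear tray with swabs and sachets, 100 x 130 x 45 mm (x, y, z), fixed, right of the rack. Origin: centre of its underside.

How it is judged:
By the outcome, as a careful person would: the job done as asked, in the order asked, and still so for the second after the job is handed in, with the robot touching nothing.
It also fails if it takes over 72 s, if anything falls off the work surface, if the arm or the gripper's body presses on something with over 40 N, if the wrist force passes 120 N, or if a joint passes its speed limit or range.

ROBOT

A 6-joint arm with a two-finger parallel gripper is mounted at the origin on the work surface. World frame = base frame: x ahead of the robot, y to its left, z up, the work surface at z = 0. Lengths are in mm, angles in rad, forces in N, time in s.
With the tool pointing down it reaches from about 375 to 750 mm from the base axis. Payload 9 kg.
Tool frame: the origin (TCP) lies midway between the tips of the shut fingers; the grasp point (between the pads) lies 19 mm behind it; z points along the fingers, y is the direction in which the jaws open and shut (so a half turn about z gives the same grasp; the last joint's range is limited). The gripper opens to 85 mm and grips with 20 to 120 N. Pads are 22 mm wide; open, the fingers measure 114 mm over their backs; the gripper's body (76 mm by 85 mm) begins 54 mm behind the grasp point. The pads swing forward as they close: fully open they stand 13 mm farther back than shut.
Start: joints at [-0.218, 0.104, 0.097, 1.564, 0, 1.353], TCP at [600.033, 0.002, 209.331] pointing down, gripper open.
Joint ranges: [-2.99, 2.99], [-0.84, 1.86], [-1.1, 1.16], [-1.84, 2.11], [-1.51, 1.56], [-3.14, 3.14]. Speed limits (rad/s): [2.22, 2.22, 2.57, 3.14, 3.14, 3.14].

INTERFACE

Orientations are given as a unit quaternion [x, y, z, w].
In Python, from bench import * gives the robot as it stands. The module is installed in compiled form; this text tells all that it offers.
- The arm moves only by the shell command python3 -m creep 'ROWS' [FORCE]. ROWS is JSON, a list of rows, each an object with "claw": the finger opening in m, from 0 to 0.0854; "slide": the shift along the world's x, y, z in m, a list of three; "dr": the turn, a rotation vector about the world's x, y, z in degrees, a list of three. In form: [{"claw": claw, "slide": [x, y, z], "dr": [ax, ay, az]}, ...]. A call has exactly 8 rows; each row is the pose to reach, as a shift and turn from the pose commanded when the call began; what a row does not reach only later rows make up. A row lasts 1/10 s, in which the tool goes at most 50 mm and 8.59 degrees, less where a joint would pass 70% of its speed; a pose out of reach is approached as far as the arm can. A call with a gripper value outside its range is refused whole. The fingers move at their own pace and stop on an object; FORCE is the grip in N (left out, the last holds). Time passes only in rows, so rows that repeat a pose let the fingers close, or fill a call up. It gives the time, the measured TCP pose, the force and the opening at its end, in the units of the state.
- sense(): the state, without advancing time (a new reading comes with each control period).
- get_image(name): name is "scene" or "side" or "wrist"; returns a dict with "color" (480x640x3 uint8, red, green, blue), "intrinsics" (3x3 intrinsics, pixels), "pose" (4x4, takes a point from camera to world coordinates). Camera axes: x right, y up, looking along -z (the intrinsics and any distortion apply to the point x, -y, -z); pixel columns grow to the right and rows downward; lengths in mm; the calibration is good to about 2 mm. A picture is of the moment at which its call begins. There is no depth.
- close_job(): hands the job in, once; it reports no verdict.
The state is a dict: "time_s": time; "joint_pos": joint angles; "dq": joint speeds; "joint_efforts": joint torques, N m; "tool_pos": TCP position; "orientation": TCP orientation; "contact_force": force on the tool from outside, world axes, zero at the start; "torque": the same for the moment, N m; "grip_width": finger opening in mm.
Only numpy, scipy, OpenCV 4.12 (cv2) and the standard library are available. Lean on these libraries where they do the work, as an engineer would, in place of code of your own. Each camera call takes 0.05 s, during which the arm holds its last target.

## Working session

There is one attempt and no reset: what is moved stays moved. The work goes in short steps, Python scripts to look and compute and a shell command to move; the robot and the scene stay as the last step left them, time stands still between calls to the robot, and variables do not carry over. Pictures are saved under pics/ and viewed, and the job is handed in when it is done.

```bash
mkdir -p pics; python3 - <<'E'
from bench import *
import cv2
print(sense())
for n in ["scene","side","wrist"]:
    d=get_image(n); cv2.imwrite(f"pics/{n}0.png",d["color"][:,:,::-1]); print(n,d["intrinsics"],d["pose"],d.keys())
E
```

```text
{'time_s': 0.0, 'joint_pos': array([-2.17705533e-01,  1.04680842e-01,  9.64796232e-02,  1.56390612e+00,
        1.10829369e-05,  1.35309002e+00]), 'dq': array([-0.00083891,  0.00161321, -0.00154906, -0.00079037,  0.00065753,
        0.00087873]), 'joint_efforts': array([ 7.03431251e-04, -5.56934094e+01,  5.03644359e+01,  1.70058967e-02,
       -2.22691165e-04, -8.28643181e-07]), 'tool_pos': array([5.99642561e+02, 8.89769800e-02, 2.08538854e+02]), 'orientation': array([ 7.07106360e-01,  7.07106899e-01, -3.47784046e-04, -5.55663663e-04]), 'contact_force': array([-0.57468046,  0.82759822,  0.19399808]), 'torque': array([-0.0086066 , -0.01063843, -0.00149737]), 'grip_width': 85.33844477448602}
scene [[450.22142343   0.         320.42758688]
 [  0.         450.22142343 241.34705965]
 [  0.           0.           1.        ]] [[ 4.44254522e-01 -7.79420785e-01  4.41747846e-01  9.54969124e+02]
 [ 8.95877842e-01  3.82969294e-01 -2.25249666e-01 -2.10464090e+02]
 [ 6.38841070e-03  4.95820290e-01  8.68401652e-01  7.93000941e+02]
 [ 0.00000000e+00  0.00000000e+00  0.00000000e+00  1.00000000e+00]]
[... 232 characters left out ...]
32463e+02]
 [-4.62863672e-01 -4.97930142e-01  7.33364026e-01  6.67282100e+02]
 [-9.72115692e-03  8.30125200e-01  5.57492288e-01  5.42770674e+02]
 [ 0.00000000e+00  0.00000000e+00  0.00000000e+00  1.00000000e+00]] dict_keys(['color', 'intrinsics', 'pose'])
wrist [[357.28106924   0.         310.79291303]
 [  0.         357.28106924 236.7761615 ]
 [  0.           0.           1.        ]] [[ 9.99998900e-01 -4.22639102e-04  1.42181030e-03  5.99589743e+02]
 [-4.83000063e-05  9.48761186e-01  3.15994003e-01  7.99287201e+01]
 [-1.48250985e-03 -3.15993724e-01  9.48760122e-01  3.72335259e+02]
 [ 0.00000000e+00  0.00000000e+00  0.00000000e+00  1.00000000e+00]] dict_keys(['color', 'intrinsics', 'pose'])
```

View pics/scene0.png

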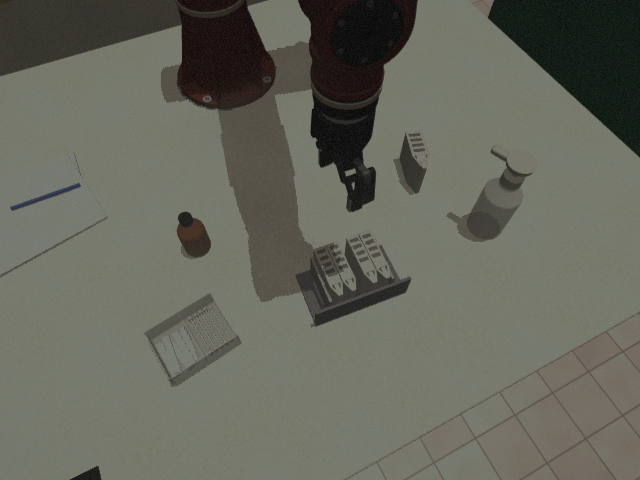

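View pics/side0.png

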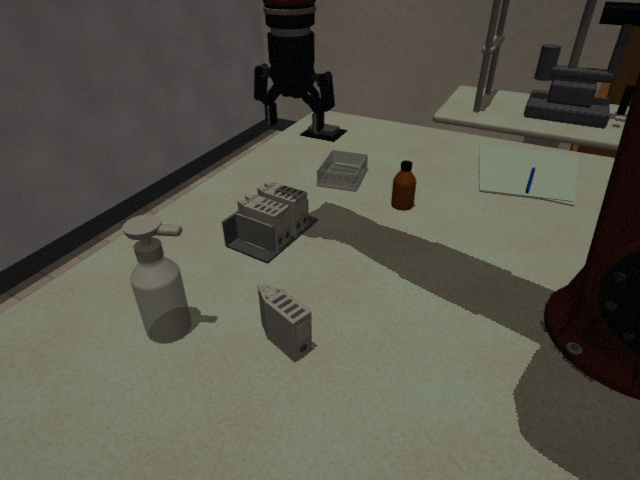

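View pics/wrist0.png

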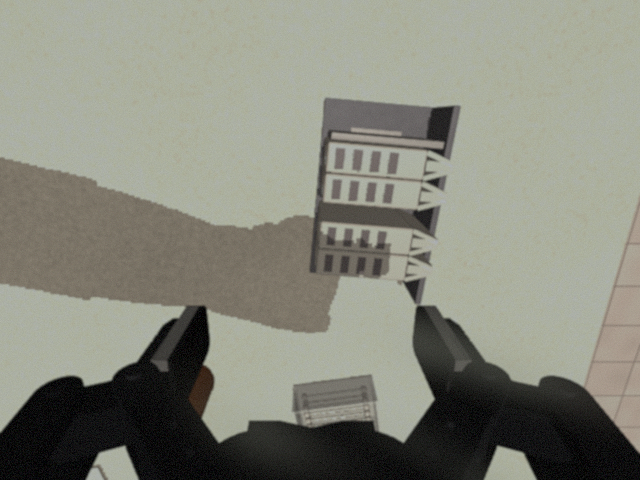

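```bash
cat > h.py <<'E'
import numpy as np, cv2
def crop(img,x0,y0,w,h,s,fn):
    c=img[y0:y0+h,x0:x0+w][:,:,::-1]
    c=np.clip(c.astype(float)*1.6,0,255).astype(np.uint8)
    c=cv2.resize(c,None,fx=s,fy=s,interpolation=cv2.INTER_CUBIC)
    for i in range(0,w,10):
        cv2.putText(c,str(x0+i),(i*s,8),0,.3,(0,0,255),1); cv2.line(c,(i*s,0),(i*s,4 if i%50 else 12),(0,0,255),1)
    for j in range(0,h,10):
        cv2.putText(c,str(y0+j),(0,j*s+4),0,.3,(0,0,255),1)
    cv2.imwrite(fn,c)
def ray(K,P,u,v):
    d=np.array([(u-K[0,2])/K[0,0],-(v-K[1,2])/K[1,1],-1.]); d=P[:3,:3]@d
    return P[:3,3],d
def atz(K,P,u,v,z):
    o,d=ray(K,P,u,v); return o+d*(z-o[2])/d[2]
def proj(K,P,p):
    q=(np.asarray(p)-P[:3,3])@P[:3,:3]
    return np.stack([K[0,0]*q[...,0]/-q[...,2]+K[0,2],K[1,1]*-q[...,1]/-q[...,2]+K[1,2]],-1)
E
python3 - <<'E'
import cv2
from h import *
r=lambda n:cv2.imread(f"pics/{n}0.png")[:,:,::-1]
crop(r("scene"),390,120,50,80,7,"pics/c1.png")
crop(r("side"),245,270,80,95,6,"pics/c2.png")
crop(r("scene"),290,220,125,110,6,"pics/c3.png")
crop(r("wrist"),300,90,170,220,3,"pics/c4.png")
crop(r("side"),215,170,110,95,6,"pics/c5.png")
E
```

```text
(no output)
```

View pics/c1.png

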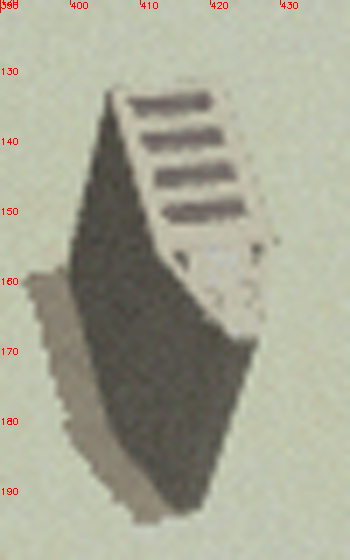

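View pics/c2.png

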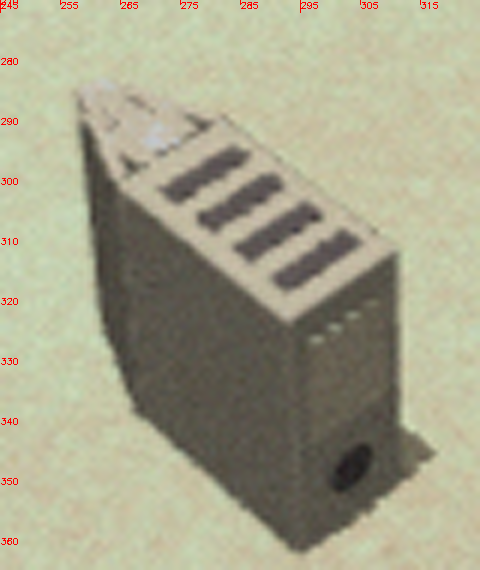

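View pics/c3.png

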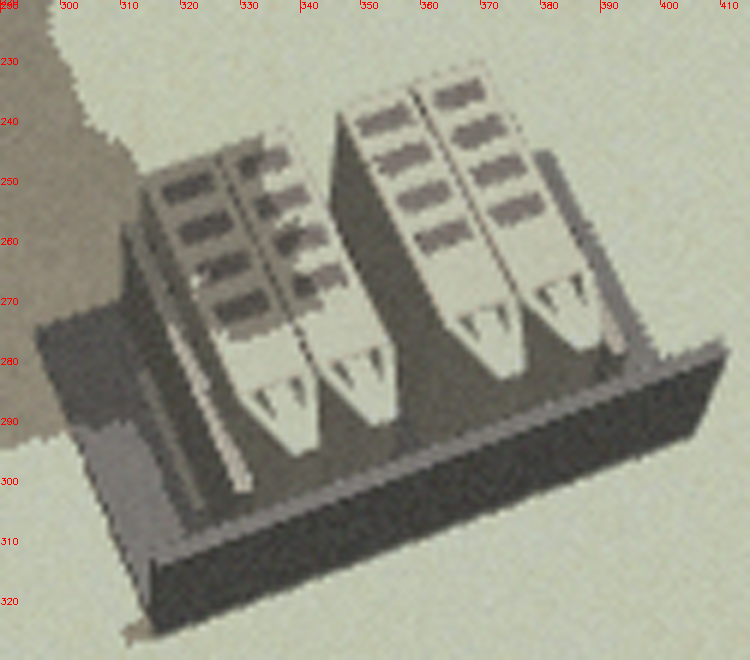

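View pics/c4.png

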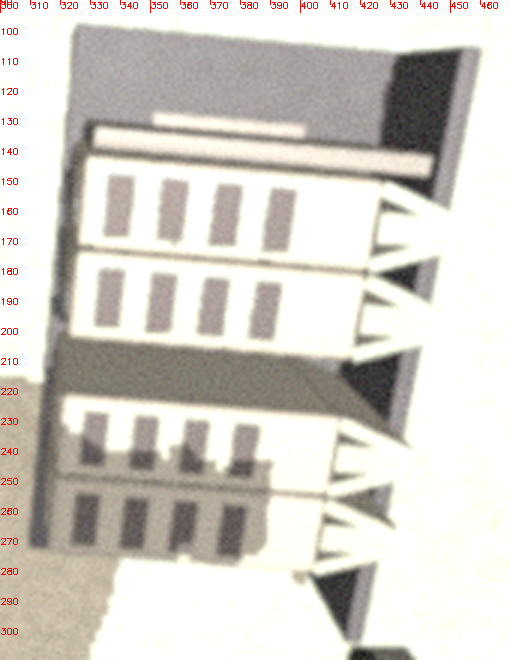

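View pics/c5.png

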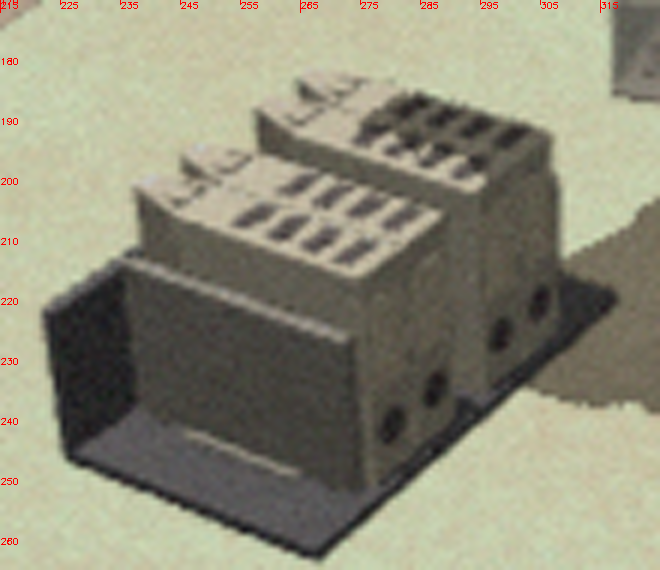

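```bash
cat > fit0.py <<'E'
from bench import *
from h import *
from scipy.optimize import least_squares
C={n:get_image(n) for n in ["scene","side","wrist"]}
def R(a): c,s=np.cos(a),np.sin(a); return np.array([[c,-s,0],[s,c,0],[0,0,1]])
def solve(obs,x0):
    def f(x):
        r=[]
        for n,u,v,p in obs:
            P=p(x) if callable(p) else p
            w=R(x[2]*1e-3)@np.array(P,float)+[x[0],x[1],0]
            r+=list(proj(C[n]["intrinsics"],C[n]["pose"],w)-[u,v])
        return np.array(r)
    s=least_squares(f,x0,loss='soft_l1'); return s.x,f(s.x).reshape(-1,2)
obs=[("scene",405.4,133.1,(-50,-18,84)),("scene",412.1,154.7,(16,-18,84)),("scene",423.1,167.9,(50,-4,84)),("scene",426.7,168.6,(50,4,84)),
("scene",416.1,193.1,(50,-4,0)),("scene",418.6,192.6,(50,4,0)),("scene",400,158.3,(-50,-18,0)),("scene",421.1,132.6,(-50,18,84)),
("side",293.7,323.8,(-50,18,84)),("side",311.2,311.7,(-50,-18,84)),("side",295,362,(-50,18,0)),("side",265.3,301.3,(16,18,84)),("side",267.5,338.3,(16,18,0)),("side",282,289.5,(16,-18,84)),("side",258,286.3,(50,4,84))]
obs=[(n,u-.4,v-.4,p) for n,u,v,p in obs]
x,r=solve(obs,[500,200,0]); print("new",x.round(1)); print(r.round(1).tolist())
E1=lambda i:(lambda x:(-50,x[3+i],90))
obs=[("scene",315.8,325.8,(57,-92,0)),("scene",295.8,275.5,(-53,-92,6)),("scene",411.2,277.5,(57,92,62)),("scene",405.3,292.5,(57,92,0)),
("scene",313.3,250,E1(0)),("scene",337.5,241.7,E1(1)),("scene",346.3,238.8,E1(2)),("scene",370.8,230.3,E1(3)),
("wrist",325.7,98.3,(-53,92,6)),("wrist",460,106,(57,92,62)),("wrist",328.3,142.3,E1(3)),("wrist",324,201.7,E1(2)),("wrist",321.7,221.7,E1(1)),("wrist",316.7,272.7,E1(0)),
("side",268,263,(-53,92,0)),("side",226.3,246.7,(57,92,0)),("side",222.2,222.5,(57,92,62)),("side",275,216.3,E1(3)),("side",289.2,205,E1(2)),("side",294.7,202,E1(1)),("side",307,192.2,E1(0))]
obs=[(n,u-.4,v-.4,p) for n,u,v,p in obs]
x,r=solve(obs,[650,100,0,-55,-7,7,55]); print("rack",x.round(1)); print(r.round(1).tolist())
E
python3 fit0.py
```

```text
new [ 484.5  252.7 -320.3]
[[-1.0, -1.8], [-0.2, 0.5], [-0.4, -0.4], [-0.1, -1.6], [-1.2, -0.9], [-0.1, -0.8], [-1.8, -0.9], [-0.1, -3.0], [-1.1, -0.6], [0.1, -1.2], [-0.2, 1.3], [-2.3, -1.1], [-0.4, 1.2], [-0.4, -0.7], [-1.6, -1.3]]
rack [658.2   2.3 -72.5 -52.8  -6.8  10.1  56.7]
[[-0.4, 1.3], [-1.7, -0.2], [-0.5, 0.9], [-0.4, -0.3], [-0.1, -1.1], [-0.5, -1.2], [-0.8, -1.4], [-1.9, -1.1], [-1.3, 0.0], [1.1, -0.8], [-0.2, -0.2], [-0.9, -0.1], [-0.3, -0.0], [0.4, 0.2], [-0.6, -0.2], [-1.8, -0.9], [-1.6, -2.1], [-1.0, -1.3], [-1.2, -0.8], [-1.8, -1.5], [-1.6, -1.3]]
```

```bash
python3 - <<'E'
from bench import *
from h import *
C={n:get_image(n) for n in ["scene","side"]}
for n,u,v,z in [("scene",486,232,0),("side",168,332,0),("scene",195,250,0),("side",403,205,0),("scene",513,165,190)]:
    print(n,u,v,atz(C[n]["intrinsics"],C[n]["pose"],u,v,z).round())
E
```

```text
scene 486 232 [682. 311.   0.]
side 168 332 [656. 325.   0.]
scene 195 250 [ 459. -239.    0.]
side 403 205 [ 446. -230.    0.]
scene 513 165 [659. 309. 190.]
```

```bash
python3 -m creep '[{"claw":0.085,"slide":[-0.019,0.033,0],"dr":[0,0,8]},{"claw":0.085,"slide":[-0.038,0.066,0],"dr":[0,0,16]},{"claw":0.085,"slide":[-0.057,0.099,0],"dr":[0,0,24]},{"claw":0.085,"slide":[-0.076,0.132,0],"dr":[0,0,32]},{"claw":0.085,"slide":[-0.095,0.165,0],"dr":[0,0,40]},{"claw":0.085,"slide":[-0.114,0.198,0],"dr":[0,0,48]},{"claw":0.085,"slide":[-0.132,0.231,0],"dr":[0,0,56]},{"claw":0.085,"slide":[-0.150,0.264,0],"dr":[0,0,64]}]' 100
python3 -m creep '[{"claw":0.085,"slide":[0,0,-0.01],"dr":[0,0,7.7]},{"claw":0.085,"slide":[0,0,-0.02],"dr":[0,0,7.7]},{"claw":0.085,"slide":[0,0,-0.03],"dr":[0,0,7.7]},{"claw":0.085,"slide":[0,0,-0.03],"dr":[0,0,7.7]},{"claw":0.085,"slide":[0,0,-0.03],"dr":[0,0,7.7]},{"claw":0.085,"slide":[0,0,-0.03],"dr":[0,0,7.7]},{"claw":0.085,"slide":[0,0,-0.03],"dr":[0,0,7.7]},{"claw":0.085,"slide":[0,0,-0.03],"dr":[0,0,7.7]}]'
python3 - <<'E'
from bench import *
import cv2
print(sense()["joint_pos"])
for n in ["scene","wrist"]:
    d=get_image(n); cv2.imwrite(f"pics/{n}1.png",d["color"][:,:,::-1]); 
    if n=="wrist": print(d["pose"].tolist())
E
```

```text
time_s: 1.2
tool_pos: [449.2, 265.2, 209.5]
orientation: [0.222, 0.975, 0.0, 0.0]
contact_force: [0.4, 0.2, 0.0]
grip_width: 85.3
time_s: 2.0
tool_pos: [450.3, 263.9, 179.7]
orientation: [0.159, 0.987, 0.0, 0.0]
contact_force: [0.9, -0.9, 0.5]
grip_width: 85.2
[ 2.79157039e-01 -1.39580556e-01 -1.97394102e-01  1.51229873e+00
  9.74869732e-05  5.99180951e-01]
[[0.314472543985735, -0.9002306098600322, -0.3011509059428092, 372.483390379776], [0.9492659365385276, 0.2985939597231549, 0.09867030426870894, 287.9053576487083], [0.001095813292783958, -0.31690139836845416, 0.9484578551023477, 343.30542181185575], [0.0, 0.0, 0.0, 1.0]]
```

View pics/wrist1.png

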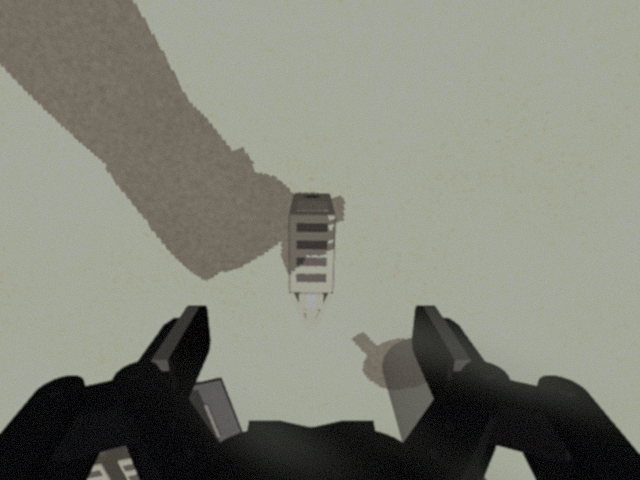

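View pics/scene1.png

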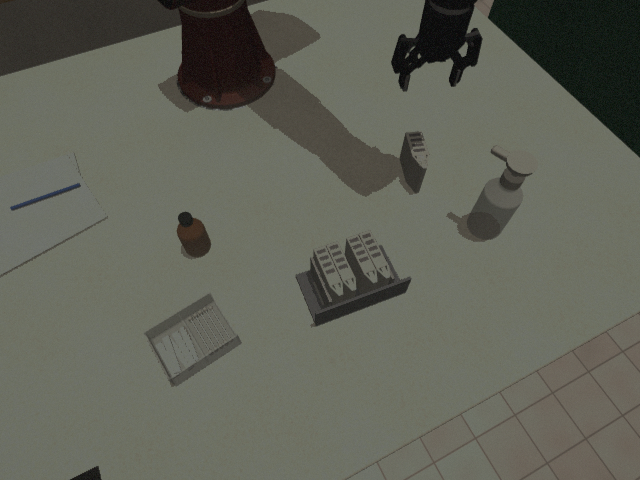

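```bash
python3 - <<'E'
import cv2
from h import *
crop(cv2.imread("pics/wrist1.png")[:,:,::-1],270,180,85,150,5,"pics/c6.png")
E
```

```text
(no output)
```

View pics/c6.png

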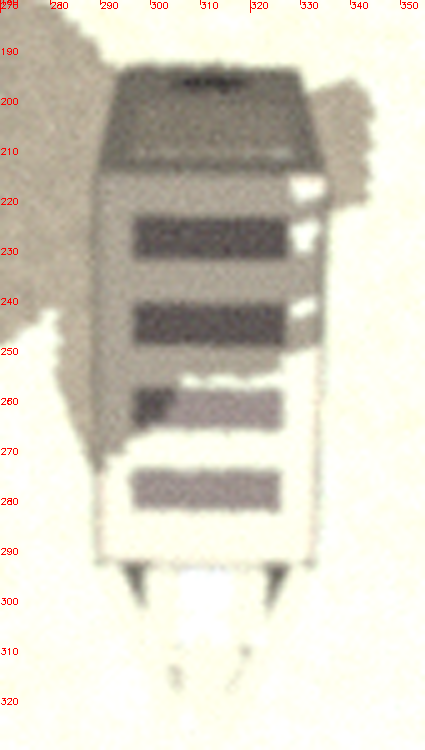

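```bash
sed -i '/^obs=\[("scene",405/,$d' fit0.py; cat > f1.py <<'E'
exec(open("fit0.py").read())
obs=[("wrist",289.6,214.6,(-50,-18,84)),("wrist",335.2,214.6,(-50,18,84)),("wrist",289.6,292.6,(16,-18,84)),("wrist",332.6,292.6,(16,18,84)),("wrist",294,193.4,(-50,-18,0)),("wrist",330,193.4,(-50,18,0))]
obs=[(n,u-.4,v-.4,p) for n,u,v,p in obs]
x,r=solve(obs,[484,252,-320]); print("new",x.round(1)); print(r.round(1).tolist())
E
python3 f1.py
```

```text
new [ 485.2  251.1 -330.5]
[[-1.4, -0.3], [1.1, 0.2], [-0.6, 0.9], [1.0, 1.3], [-0.6, -1.2], [0.4, -0.8]]
```

```bash
python3 -m creep '[{"claw":0.085,"slide":[0.0005,-0.0008,-0.03],"dr":[0,0,-0.5]},{"claw":0.085,"slide":[0.0005,-0.0008,-0.06],"dr":[0,0,-0.5]},{"claw":0.085,"slide":[0.0005,-0.0008,-0.09],"dr":[0,0,-0.5]},{"claw":0.085,"slide":[0.0005,-0.0008,-0.115],"dr":[0,0,-0.5]},{"claw":0.085,"slide":[0.0005,-0.0008,-0.135],"dr":[0,0,-0.5]},{"claw":0.085,"slide":[0.0005,-0.0008,-0.145],"dr":[0,0,-0.5]},{"claw":0.085,"slide":[0.0005,-0.0008,-0.151],"dr":[0,0,-0.5]},{"claw":0.085,"slide":[0.0005,-0.0008,-0.151],"dr":[0,0,-0.5]}]' 100
python3 -m creep '[{"claw":0.06,"slide":[0,0,0],"dr":[0,0,0]},{"claw":0.05,"slide":[0,0,0],"dr":[0,0,0]},{"claw":0.04,"slide":[0,0,0],"dr":[0,0,0]},{"claw":0.03,"slide":[0,0,0],"dr":[0,0,0]},{"claw":0.03,"slide":[0,0,0],"dr":[0,0,0]},{"claw":0.03,"slide":[0,0,0],"dr":[0,0,0]},{"claw":0.03,"slide":[0,0,0],"dr":[0,0,0]},{"claw":0.03,"slide":[0,0,0],"dr":[0,0,0]}]' 100
python3 - <<'E'
from bench import *
import cv2
for n in ["side","wrist"]:
    d=get_image(n); cv2.imwrite(f"pics/{n}2.png",d["color"][:,:,::-1]); 
E
```

```text
time_s: 3.05
tool_pos: [450.5, 263.2, 28.3]
orientation: [0.163, 0.987, -0.0, -0.0]
contact_force: [0.4, -0.3, 0.3]
grip_width: 84.7
time_s: 3.85
tool_pos: [451.2, 263.5, 29.2]
orientation: [0.163, 0.987, 0.0, 0.001]
contact_force: [0.4, 0.3, 5.8]
grip_width: 34.7
```

View pics/side2.png

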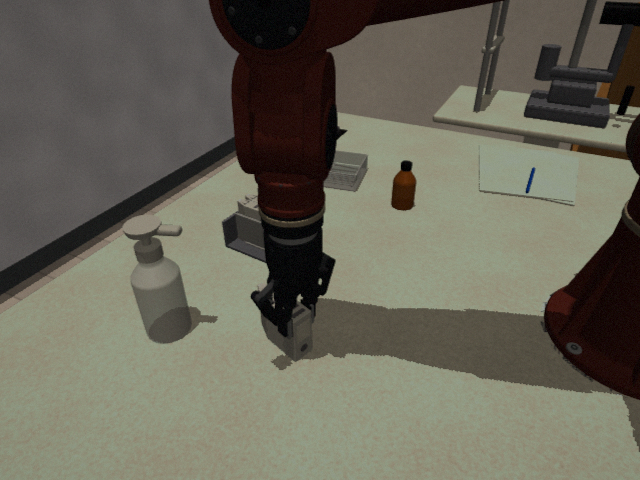

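View pics/wrist2.png

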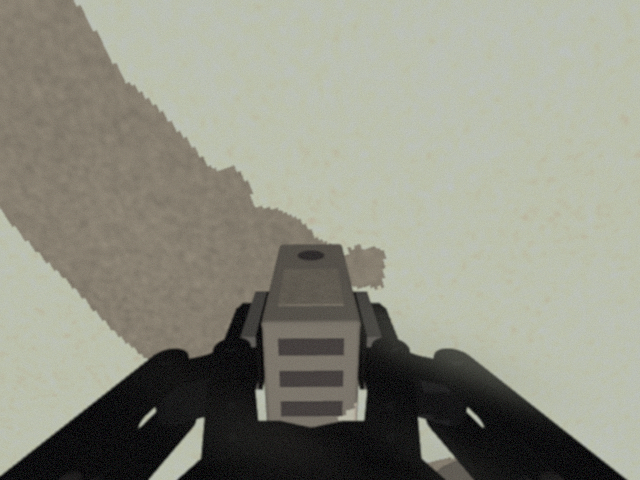

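```bash
python3 -m creep '[{"claw":0.03,"slide":[0,0,0.015],"dr":[0,0,0]},{"claw":0.03,"slide":[0,0,0.03],"dr":[0,0,0]},{"claw":0.03,"slide":[0.008,-0.04,0.03],"dr":[0,0,2.4]},{"claw":0.03,"slide":[0.016,-0.08,0.03],"dr":[0,0,4.9]},{"claw":0.03,"slide":[0.025,-0.12,0.03],"dr":[0,0,7.3]},{"claw":0.03,"slide":[0.034,-0.162,0.03],"dr":[0,0,9.7]},{"claw":0.03,"slide":[0.043,-0.205,0.03],"dr":[0,0,12.2]},{"claw":0.03,"slide":[0.051,-0.248,0.03],"dr":[0,0,14.6]}]' 110
python3 -m creep '[{"claw":0.03,"slide":[0,0,-0.004],"dr":[0,0,0]},{"claw":0.03,"slide":[0,0,-0.008],"dr":[0,0,0]},{"claw":0.03,"slide":[0,0,-0.012],"dr":[0,0,0]},{"claw":0.03,"slide":[0,0,-0.016],"dr":[0,0,0]},{"claw":0.03,"slide":[0,0,-0.019],"dr":[0,0,0]},{"claw":0.03,"slide":[0,0,-0.021],"dr":[0,0,0]},{"claw":0.03,"slide":[0,0,-0.021],"dr":[0,0,0]},{"claw":0.03,"slide":[0,0,-0.021],"dr":[0,0,0]}]' 110
python3 - <<'E'
from bench import *
import cv2
from h import *
print(sense())
for n in ["scene","side"]:
    d=get_image(n); cv2.imwrite(f"pics/{n}3.png",d["color"][:,:,::-1]); 
    if n=="scene": crop(d["color"],280,170,130,155,5,"pics/c7.png")
E
```

```text
time_s: 4.75
tool_pos: [501.9, 13.4, 59.6]
orientation: [0.036, 0.999, -0.0, 0.001]
contact_force: [1.8, 1.4, -3.2]
grip_width: 34.1
time_s: 5.55
tool_pos: [501.5, 15.4, 37.4]
orientation: [0.036, 0.999, 0.0, 0.0]
contact_force: [-0.2, 0.2, -4.4]
grip_width: 34.5
{'time_s': 5.55, 'joint_pos': array([-2.30584364e-01, -1.56718453e-01, -4.72796118e-01,  1.25467217e+00,
        7.22302338e-05, -1.57634409e-01]), 'dq': array([-0.00339349,  0.00053866,  0.00337277,  0.00064979, -0.00098311,
        0.00101113]), 'joint_efforts': array([ 1.19352140e-01, -4.26874423e+01,  5.07353711e+01, -9.41264047e-02,
        2.02349253e-02,  1.47807408e-03]), 'tool_pos': array([501.54438247,  15.40502781,  37.40180534]), 'orientation': array([3.64668895e-02, 9.99334861e-01, 3.09533674e-05, 2.97733280e-05]), 'contact_force': array([-0.15752258,  0.18100734, -4.36537965]), 'torque': array([0.01458374, 0.12386818, 0.00945309]), 'grip_width': 34.4835305306024}
```

View pics/side3.png

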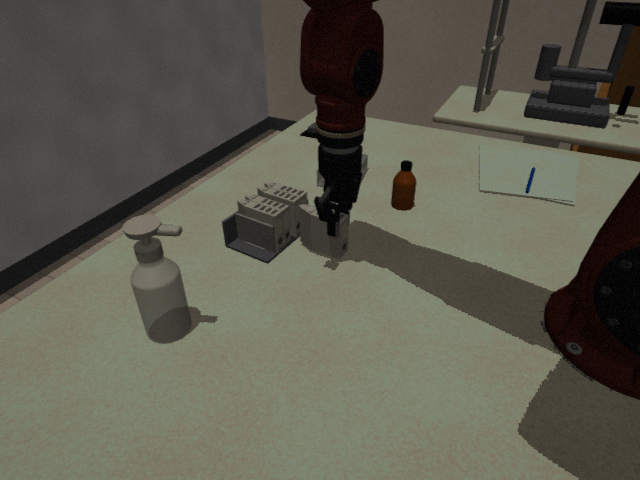

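View pics/c7.png

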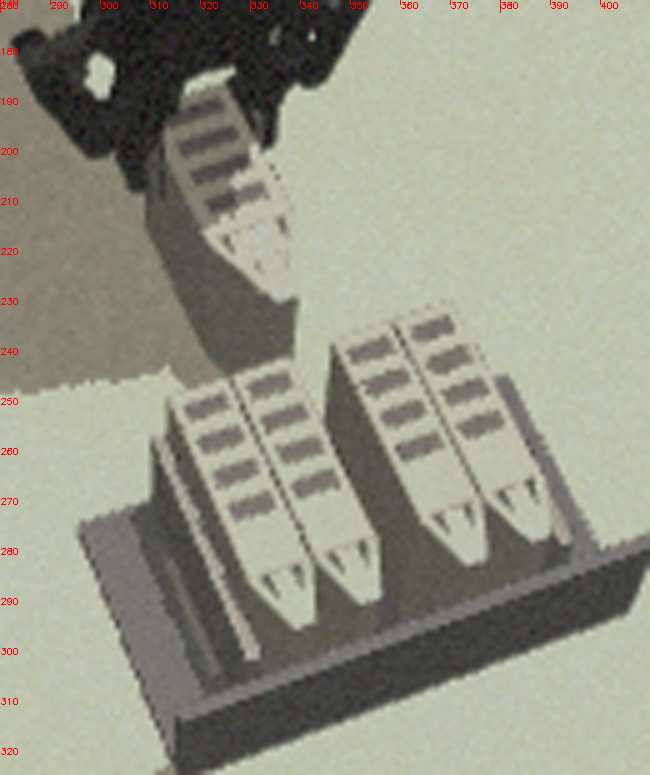

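```bash
cat > f2.py <<'E'
from bench import *
from h import *
C=get_image("scene");K,P=C["intrinsics"],C["pose"]
a=lambda u,v,z:atz(K,P,u,v,z)[:2]
o=np.array([658.2,2.3])
th=-.0725
Rm=np.array([[np.cos(th),np.sin(th)],[-np.sin(th),np.cos(th)]])
t=lambda p:(Rm@(p-o)).round(1)
for n,u,v,z in [("tailL",338.8,229.2,92),("tailR",334.4,230,92),("cL",338.4,242,90),("cLt",355.4,276.4,90),("bR",346.2,238.8,90),("bRt",363.8,273,90),("taperR",320.5,215.8,92),("taperL",337.4,212.5,92),("bkL",0,0,0)][:-1]:
    print(n,t(a(u-.4,v-.4,z)))
E
python3 f2.py
```

```text
tailL [-69.5   5.1]
tailR [-71.  -3.]
cL [-46.1  -5.6]
cLt [27.5 -5.5]
bR [-47.  10.]
bRt [27.1 10.7]
taperR [-108.9  -14.8]
taperL [-103.9   17.2]
```

```bash
python3 -m creep '[{"claw":0.03,"slide":[0.005,0.0006,0],"dr":[0,0,0]},{"claw":0.03,"slide":[0.01,0.0003,0],"dr":[0,0,0]},{"claw":0.03,"slide":[0.015,0,0],"dr":[0,0,0]},{"claw":0.03,"slide":[0.02,-0.0004,0],"dr":[0,0,0]},{"claw":0.03,"slide":[0.024,-0.0007,0],"dr":[0,0,0]},{"claw":0.03,"slide":[0.027,-0.001,0],"dr":[0,0,0]},{"claw":0.03,"slide":[0.029,-0.0011,0],"dr":[0,0,0]},{"claw":0.03,"slide":[0.029,-0.0011,0],"dr":[0,0,0]}]' 110
python3 - <<'E'
from bench import *
import cv2
from h import *
print(sense()["contact_force"],sense()["torque"])
d=get_image("scene"); crop(d["color"],280,170,130,155,5,"pics/c8.png")
E
```

```text
time_s: 6.5
tool_pos: [530.7, 14.1, 37.3]
orientation: [0.037, 0.999, 0.0, -0.0]
contact_force: [0.3, -0.5, -3.6]
grip_width: 34.5
[ 0.27193588 -0.54651174 -3.58036765] [0.03706213 0.08376445 0.04236919]
```

View pics/c8.png

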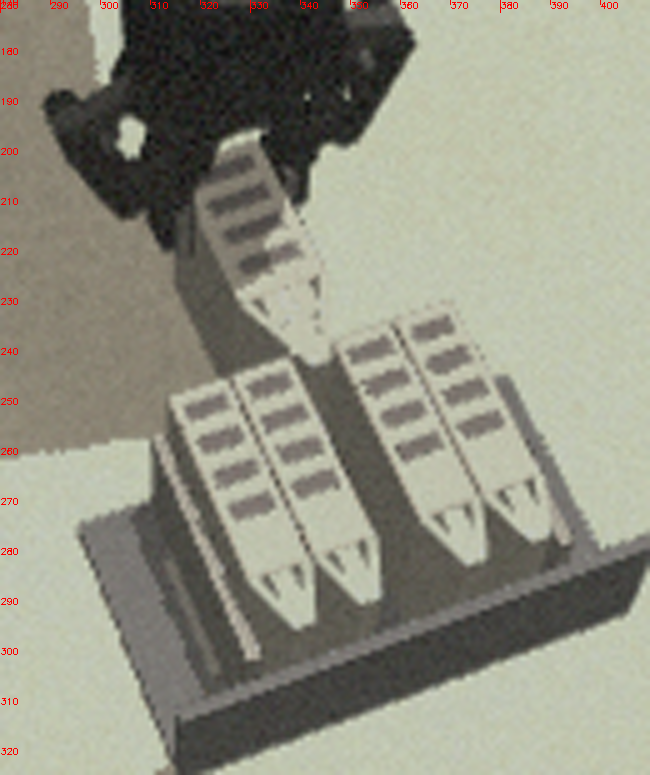

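```bash
python3 -m creep '[{"claw":0.03,"slide":[0.001,0,0],"dr":[0,0,0]},{"claw":0.03,"slide":[0.002,0,0],"dr":[0,0,0]},{"claw":0.03,"slide":[0.003,0,0],"dr":[0,0,0]},{"claw":0.03,"slide":[0.003,0.0003,0],"dr":[0,0,0]},{"claw":0.03,"slide":[0.003,0.0006,0],"dr":[0,0,0]},{"claw":0.03,"slide":[0.003,0.0009,0],"dr":[0,0,0]},{"claw":0.03,"slide":[0.003,0.0012,0],"dr":[0,0,0]},{"claw":0.03,"slide":[0.003,0.0012,0],"dr":[0,0,0]}]' 110
python3 -m creep '[{"claw":0.03,"slide":[0,0.0003,0],"dr":[0,0,0]},{"claw":0.03,"slide":[0,0.0006,0],"dr":[0,0,0]},{"claw":0.03,"slide":[0,0.0009,0],"dr":[0,0,0]},{"claw":0.03,"slide":[0,0.0012,0],"dr":[0,0,0]},{"claw":0.03,"slide":[0,0.0015,0],"dr":[0,0,0]},{"claw":0.03,"slide":[0,0.0015,0],"dr":[0,0,0]},{"claw":0.03,"slide":[0,0.0015,0],"dr":[0,0,0]},{"claw":0.03,"slide":[0,0.0015,0],"dr":[0,0,0]}]' 110
```

```text
time_s: 7.35
tool_pos: [533.5, 15.2, 37.3]
orientation: [0.037, 0.999, -0.0, -0.0]
contact_force: [-0.6, -1.7, -3.3]
grip_width: 34.5
time_s: 8.15
tool_pos: [533.5, 16.9, 37.3]
orientation: [0.037, 0.999, 0.0, 0.0]
contact_force: [-0.5, -1.4, -2.5]
grip_width: 34.6
```

```bash
python3 -m creep '[{"claw":0.03,"slide":[0,0.0003,0],"dr":[0,0,0]},{"claw":0.03,"slide":[0,0.0006,0],"dr":[0,0,0]},{"claw":0.03,"slide":[0,0.0009,0],"dr":[0,0,0]},{"claw":0.03,"slide":[0,0.0012,0],"dr":[0,0,0]},{"claw":0.03,"slide":[0,0.0015,0],"dr":[0,0,0]},{"claw":0.03,"slide":[0,0.0015,0],"dr":[0,0,0]},{"claw":0.03,"slide":[0,0.0015,0],"dr":[0,0,0]},{"claw":0.03,"slide":[0,0.0015,0],"dr":[0,0,0]}]' 110

```

```text
time_s: 8.95
tool_pos: [533.5, 18.3, 37.3]
orientation: [0.037, 0.999, 0.0, -0.0]
contact_force: [-0.9, -1.2, -2.8]
grip_width: 34.5
```

```bash
python3 -m creep '[{"claw":0.03,"slide":[0,0.0003,0],"dr":[0,0,0]},{"claw":0.03,"slide":[0,0.0006,0],"dr":[0,0,0]},{"claw":0.03,"slide":[0,0.0009,0],"dr":[0,0,0]},{"claw":0.03,"slide":[0,0.0012,0],"dr":[0,0,0]},{"claw":0.03,"slide":[0,0.0015,0],"dr":[0,0,0]},{"claw":0.03,"slide":[0,0.0015,0],"dr":[0,0,0]},{"claw":0.03,"slide":[0,0.0015,0],"dr":[0,0,0]},{"claw":0.03,"slide":[0,0.0015,0],"dr":[0,0,0]}]' 110
python3 - <<'E'
from bench import *
import cv2
from h import *
print(sense()["contact_force"],sense()["torque"])
d=get_image("scene"); crop(d["color"],280,170,130,155,5,"pics/c9.png")
E
```

```text
time_s: 9.75
tool_pos: [533.5, 19.9, 37.3]
orientation: [0.037, 0.999, 0.0, -0.0]
contact_force: [-0.8, -1.7, -2.5]
grip_width: 34.7
[-0.80455601 -1.7490866  -2.46489836] [-0.38300259  0.33037105 -0.18029683]
```

View pics/c9.png

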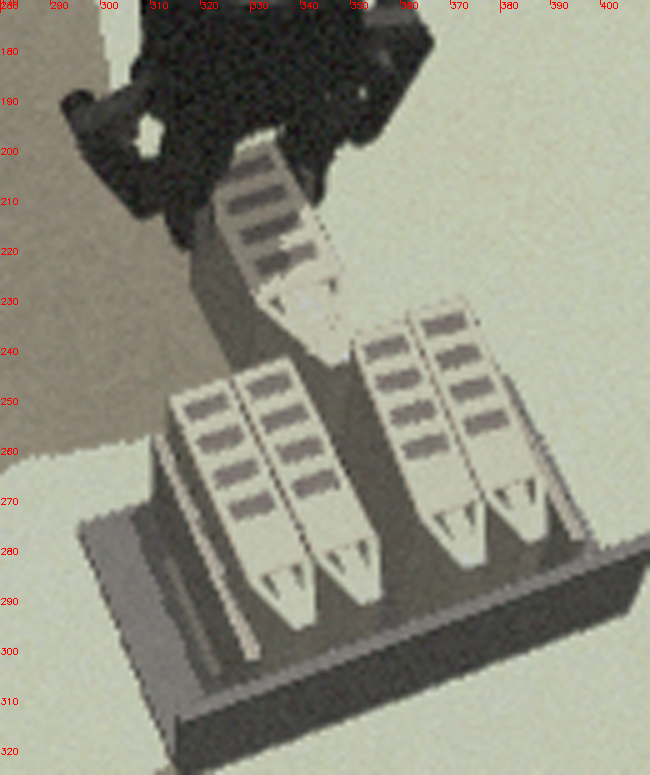

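```bash
python3 -m creep '[{"claw":0.03,"slide":[0.0012,0.0003,0],"dr":[0,0,0]},{"claw":0.03,"slide":[0.0024,0.0006,0],"dr":[0,0,0]},{"claw":0.03,"slide":[0.0036,0.0009,0],"dr":[0,0,0]},{"claw":0.03,"slide":[0.0048,0.0012,0],"dr":[0,0,0]},{"claw":0.03,"slide":[0.006,0.0015,0],"dr":[0,0,0]},{"claw":0.03,"slide":[0.007,0.0017,0],"dr":[0,0,0]},{"claw":0.03,"slide":[0.008,0.0019,0],"dr":[0,0,0]},{"claw":0.03,"slide":[0.008,0.0019,0],"dr":[0,0,0]}]' 110
python3 -c "
from bench import *
print(sense()['torque'])"
```

```text
time_s: 10.6
tool_pos: [541.8, 21.7, 37.4]
orientation: [0.037, 0.999, 0.0, 0.0]
contact_force: [-0.4, -2.2, -4.4]
grip_width: 34.4
[-0.44547909  0.31486646 -0.15481437]
```

```bash
python3 -m creep '[{"claw":0.03,"slide":[0.0012,0.0003,0],"dr":[0,0,0]},{"claw":0.03,"slide":[0.0024,0.0006,0],"dr":[0,0,0]},{"claw":0.03,"slide":[0.0036,0.0009,0],"dr":[0,0,0]},{"claw":0.03,"slide":[0.0048,0.0012,0],"dr":[0,0,0]},{"claw":0.03,"slide":[0.006,0.0015,0],"dr":[0,0,0]},{"claw":0.03,"slide":[0.007,0.0017,0],"dr":[0,0,0]},{"claw":0.03,"slide":[0.008,0.0019,0],"dr":[0,0,0]},{"claw":0.03,"slide":[0.008,0.0019,0],"dr":[0,0,0]}]' 110
python3 - <<'E'
from bench import *
import cv2
from h import *
print(sense()["contact_force"],sense()["torque"])
d=get_image("scene"); crop(d["color"],280,170,130,155,5,"pics/c10.png")
E
```

```text
time_s: 11.4
tool_pos: [549.7, 23.6, 37.3]
orientation: [0.037, 0.999, 0.0, 0.0]
contact_force: [-0.4, -2.5, -3.2]
grip_width: 34.6
[-0.42088049 -2.49634818 -3.16160524] [-0.40357273  0.22826978 -0.12849636]
```

View pics/c10.png

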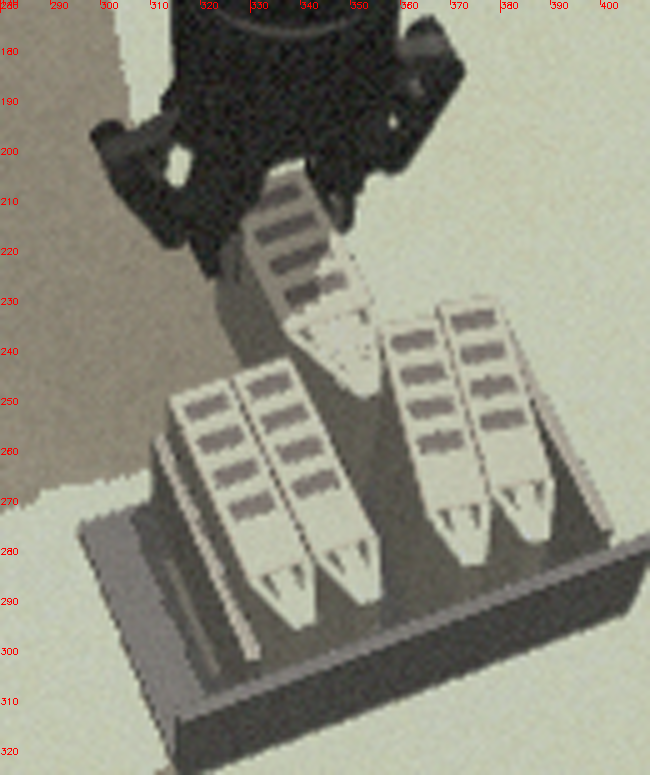

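```bash
python3 -m creep '[{"claw":0.03,"slide":[0.0012,0.0001,0],"dr":[0,0,0]},{"claw":0.03,"slide":[0.0024,0.0002,0],"dr":[0,0,0]},{"claw":0.03,"slide":[0.0036,0.0002,0],"dr":[0,0,0]},{"claw":0.03,"slide":[0.0048,0.0002,0],"dr":[0,0,0]},{"claw":0.03,"slide":[0.006,0.0002,0],"dr":[0,0,0]},{"claw":0.03,"slide":[0.007,0.0001,0],"dr":[0,0,0]},{"claw":0.03,"slide":[0.008,0,0],"dr":[0,0,0]},{"claw":0.03,"slide":[0.008,0,0],"dr":[0,0,0]}]' 110
python3 -c "
from bench import *
print(sense()['torque'])"
```

```text
time_s: 12.25
tool_pos: [557.6, 23.6, 37.3]
orientation: [0.037, 0.999, 0.0, 0.0]
contact_force: [-0.4, -2.0, -4.3]
grip_width: 34.8
[-0.4273074   0.37189773 -0.12288869]
```

```bash
python3 -m creep '[{"claw":0.03,"slide":[0.0012,-0.0001,0],"dr":[0,0,0]},{"claw":0.03,"slide":[0.0024,-0.0002,0],"dr":[0,0,0]},{"claw":0.03,"slide":[0.0036,-0.0003,0],"dr":[0,0,0]},{"claw":0.03,"slide":[0.0048,-0.0004,0],"dr":[0,0,0]},{"claw":0.03,"slide":[0.006,-0.0005,0],"dr":[0,0,0]},{"claw":0.03,"slide":[0.007,-0.0005,0],"dr":[0,0,0]},{"claw":0.03,"slide":[0.008,-0.0006,0],"dr":[0,0,0]},{"claw":0.03,"slide":[0.008,-0.0006,0],"dr":[0,0,0]}]' 110
python3 - <<'E'
from bench import *
import cv2
from h import *
print(sense()["contact_force"],sense()["torque"])
d=get_image("scene"); crop(d["color"],280,170,130,155,5,"pics/c11.png")
E
```

```text
time_s: 13.05
tool_pos: [565.7, 23.0, 37.3]
orientation: [0.037, 0.999, 0.0, 0.0]
contact_force: [-0.0, -2.4, -2.8]
grip_width: 34.7
[-0.01505531 -2.37277508 -2.83041728] [-0.43350161  0.20657906 -0.10872322]
```

View pics/c11.png

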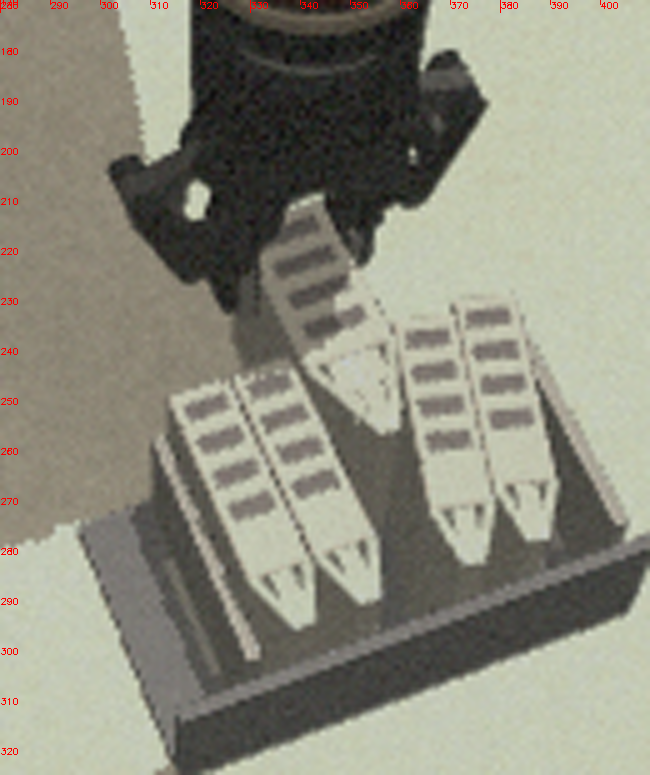

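```bash
python3 -m creep '[{"claw":0.03,"slide":[0.0015,-0.0001,0],"dr":[0,0,0]},{"claw":0.03,"slide":[0.003,-0.0002,0],"dr":[0,0,0]},{"claw":0.03,"slide":[0.0045,-0.0003,0],"dr":[0,0,0]},{"claw":0.03,"slide":[0.006,-0.0004,0],"dr":[0,0,0]},{"claw":0.03,"slide":[0.0075,-0.0005,0],"dr":[0,0,0]},{"claw":0.03,"slide":[0.009,-0.0006,0],"dr":[0,0,0]},{"claw":0.03,"slide":[0.010,-0.0007,0],"dr":[0,0,0]},{"claw":0.03,"slide":[0.010,-0.0007,0],"dr":[0,0,0]}]' 110
python3 - <<'E'
from bench import *
import cv2
from h import *
print(sense()["contact_force"],sense()["torque"])
d=get_image("scene"); crop(d["color"],280,170,130,155,5,"pics/c12.png")
E
```

```text
time_s: 13.9
tool_pos: [575.7, 22.3, 37.3]
orientation: [0.037, 0.999, 0.0, 0.0]
contact_force: [-0.6, -2.2, -3.9]
grip_width: 34.6
[-0.61186135 -2.21809732 -3.94086511] [-0.54095422  0.2452706  -0.14232784]
```

View pics/c12.png

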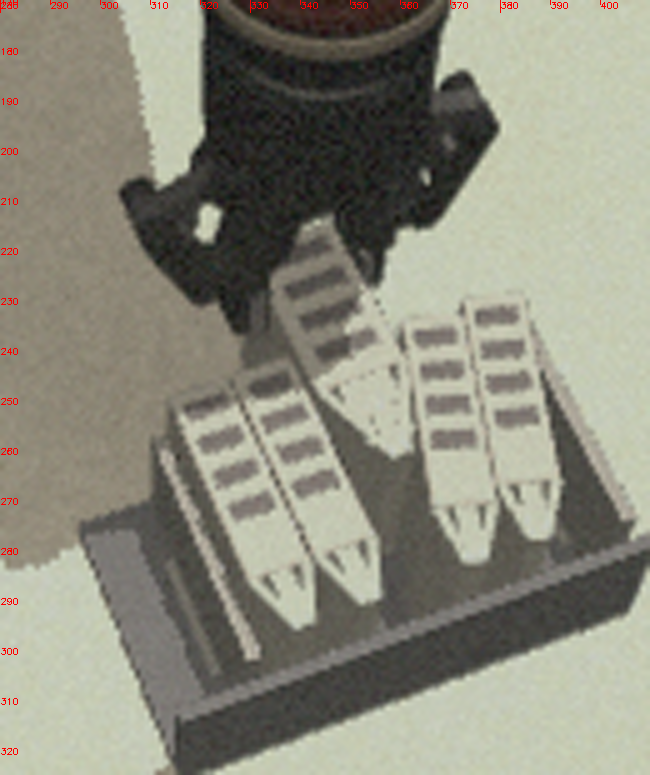

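```bash
python3 -m creep '[{"claw":0.03,"slide":[0.0015,-0.0001,0],"dr":[0,0,0]},{"claw":0.03,"slide":[0.003,-0.0002,0],"dr":[0,0,0]},{"claw":0.03,"slide":[0.0045,-0.0003,0],"dr":[0,0,0]},{"claw":0.03,"slide":[0.006,-0.0004,0],"dr":[0,0,0]},{"claw":0.03,"slide":[0.0075,-0.0005,0],"dr":[0,0,0]},{"claw":0.03,"slide":[0.009,-0.0006,0],"dr":[0,0,0]},{"claw":0.03,"slide":[0.010,-0.0007,0],"dr":[0,0,0]},{"claw":0.03,"slide":[0.010,-0.0007,0],"dr":[0,0,0]}]' 110
python3 - <<'E'
from bench import *
import cv2
from h import *
print(sense()["contact_force"],sense()["torque"])
d=get_image("scene"); crop(d["color"],280,170,130,155,5,"pics/c13.png")
d=get_image("side"); crop(d["color"],215,170,130,100,6,"pics/c13s.png")
E
```

```text
time_s: 14.75
tool_pos: [585.4, 21.1, 37.2]
orientation: [0.037, 0.999, -0.0, -0.0]
contact_force: [-2.8, -5.2, -3.0]
grip_width: 34.2
[-2.79098805 -5.18260071 -2.95923327] [-1.12215087  0.66166109 -0.26834492]
```

View pics/c13.png

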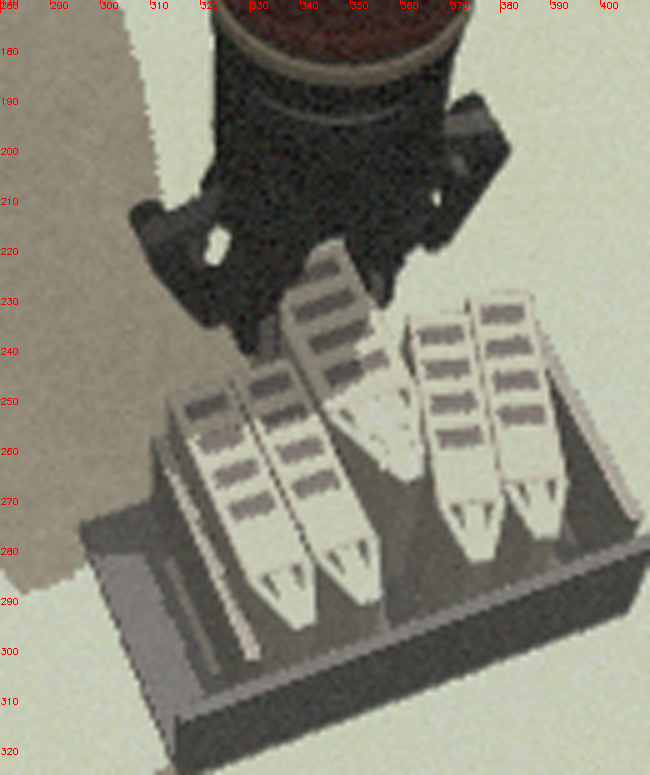

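View pics/c13s.png

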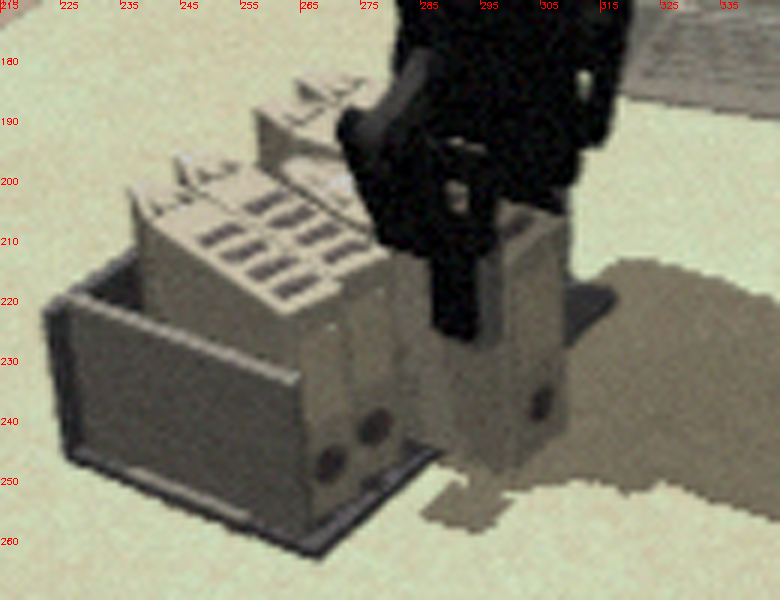

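```bash
python3 -m creep '[{"claw":0.03,"slide":[0.001,-0.0001,0],"dr":[0,0,0]},{"claw":0.03,"slide":[0.002,-0.0001,0],"dr":[0,0,0]},{"claw":0.03,"slide":[0.003,-0.0002,0],"dr":[0,0,0]},{"claw":0.03,"slide":[0.004,-0.0003,0],"dr":[0,0,0]},{"claw":0.03,"slide":[0.005,-0.0004,0],"dr":[0,0,0]},{"claw":0.03,"slide":[0.006,-0.0004,0],"dr":[0,0,0]},{"claw":0.03,"slide":[0.007,-0.0005,0],"dr":[0,0,0]},{"claw":0.03,"slide":[0.007,-0.0005,0],"dr":[0,0,0]}]' 110
python3 - <<'E'
from bench import *
import cv2
from h import *
print(sense()["contact_force"],sense()["torque"])
d=get_image("scene"); crop(d["color"],280,170,130,155,5,"pics/c14.png")
d=get_image("side"); crop(d["color"],215,170,130,100,6,"pics/c14s.png")
E
```

```text
time_s: 15.65
tool_pos: [592.5, 20.8, 37.1]
orientation: [0.037, 0.999, -0.0, -0.0]
contact_force: [-1.0, -4.2, -3.8]
grip_width: 34.7
[-0.96468607 -4.15351628 -3.79402842] [-0.67314083  0.41203949 -0.17024856]
```

View pics/c14.png

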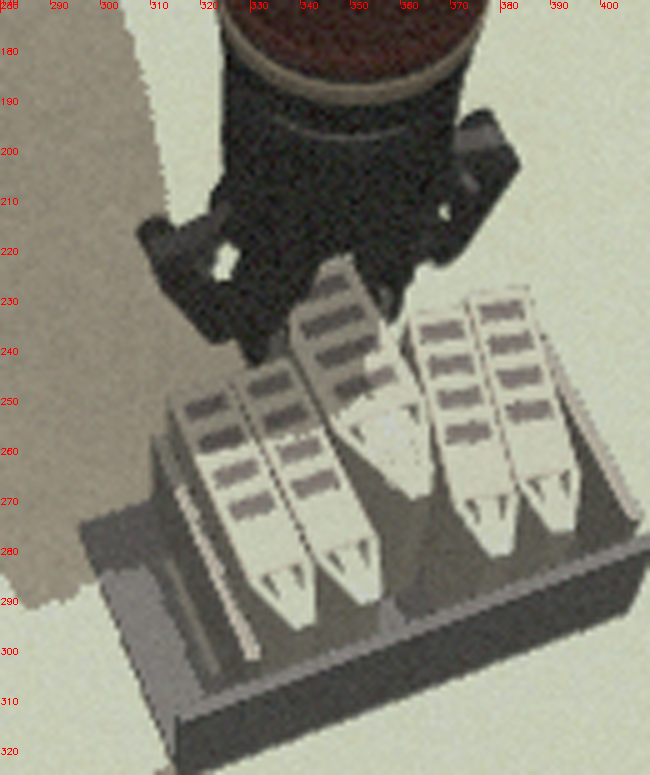

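View pics/c14s.png

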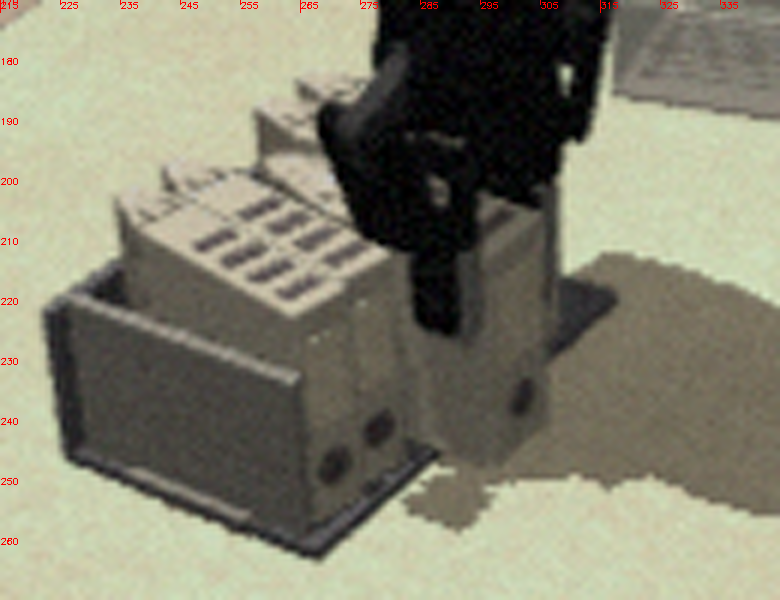

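```bash
python3 -m creep '[{"claw":0.03,"slide":[0.001,-0.0001,0],"dr":[0,0,0]},{"claw":0.03,"slide":[0.002,-0.0001,0],"dr":[0,0,0]},{"claw":0.03,"slide":[0.003,-0.0002,0],"dr":[0,0,0]},{"claw":0.03,"slide":[0.003,-0.0002,-0.0005],"dr":[0,0,0]},{"claw":0.03,"slide":[0.003,-0.0002,-0.001],"dr":[0,0,0]},{"claw":0.03,"slide":[0.003,-0.0002,-0.0015],"dr":[0,0,0]},{"claw":0.03,"slide":[0.003,-0.0002,-0.0015],"dr":[0,0,0]},{"claw":0.03,"slide":[0.003,-0.0002,-0.0015],"dr":[0,0,0]}]' 110
python3 - <<'E'
from bench import *
import cv2
from h import *
print(sense()["contact_force"],sense()["torque"])
d=get_image("wrist"); cv2.imwrite("pics/w15.png",d["color"][:,:,::-1])
E
```

```text
time_s: 16.55
tool_pos: [595.6, 21.1, 35.8]
orientation: [0.037, 0.999, 0.0, 0.0]
contact_force: [0.1, -1.6, -3.2]
grip_width: 34.4
[ 0.10503605 -1.55302357 -3.18697168] [-0.38558206  0.12312088 -0.08426505]
```

View pics/w15.png

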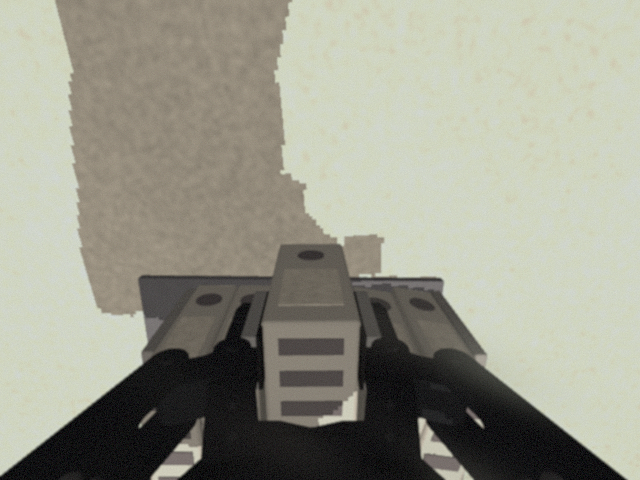

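```bash
python3 -m creep '[{"claw":0.03,"slide":[0,0,-0.0005],"dr":[0,0,0]},{"claw":0.03,"slide":[0,0,-0.0007],"dr":[0,0,0]},{"claw":0.04,"slide":[0,0,-0.0007],"dr":[0,0,0]},{"claw":0.045,"slide":[0,0,-0.0007],"dr":[0,0,0]},{"claw":0.05,"slide":[0,0,-0.0007],"dr":[0,0,0]},{"claw":0.05,"slide":[0,0,-0.0007],"dr":[0,0,0]},{"claw":0.05,"slide":[-0.005,0.0004,-0.0007],"dr":[0,0,0]},{"claw":0.05,"slide":[-0.015,0.0011,-0.0007],"dr":[0,0,0]}]' 40
python3 -m creep '[{"claw":0.05,"slide":[-0.015,0.0011,0],"dr":[0,0,0]},{"claw":0.05,"slide":[-0.03,0.0022,0],"dr":[0,0,0]},{"claw":0.05,"slide":[-0.04,0.003,0],"dr":[0,0,0]},{"claw":0.02,"slide":[-0.04,0.003,0],"dr":[0,0,0]},{"claw":0,"slide":[-0.04,0.003,0],"dr":[0,0,0]},{"claw":0,"slide":[-0.04,0.003,0],"dr":[0,0,0]},{"claw":0,"slide":[-0.04,0.003,0],"dr":[0,0,0]},{"claw":0,"slide":[-0.04,0.003,0],"dr":[0,0,0]}]' 40
python3 - <<'E'
from bench import *
import cv2
from h import *
print(sense()["contact_force"],sense()["torque"])
d=get_image("scene"); crop(d["color"],280,170,130,155,5,"pics/c16.png")
d=get_image("side"); crop(d["color"],215,170,130,100,6,"pics/c16s.png")
d=get_image("wrist"); cv2.imwrite("pics/w16.png",d["color"][:,:,::-1])
E
```

```text
time_s: 17.4
tool_pos: [580.5, 22.0, 35.1]
orientation: [0.037, 0.999, 0.0, 0.0]
contact_force: [-0.7, -0.7, 0.2]
grip_width: 50.2
time_s: 18.2
tool_pos: [540.8, 25.0, 35.1]
orientation: [0.037, 0.999, 0.0, -0.0]
contact_force: [0.1, 0.2, -0.2]
grip_width: -0.1
[ 0.09036897  0.24338222 -0.16432087] [-0.05937188  0.04738731 -0.00548197]
```

View pics/c16.png

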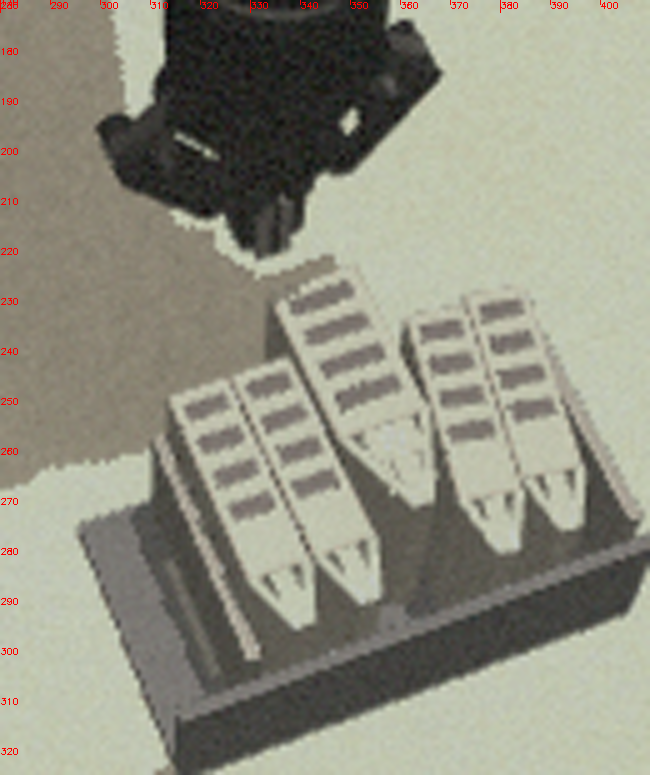

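View pics/c16s.png

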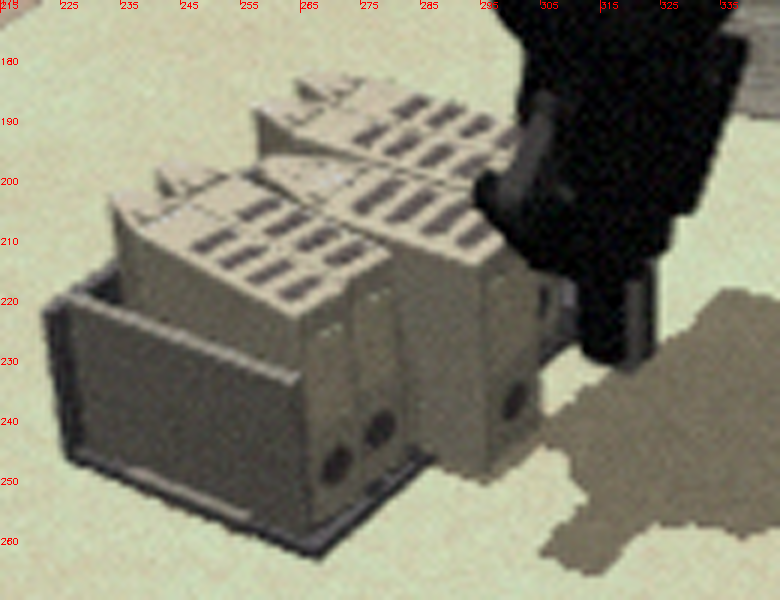

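View pics/w16.png

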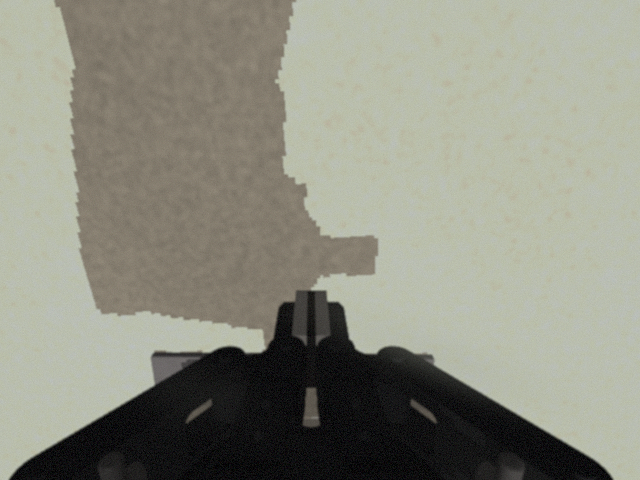

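```bash
python3 -m creep '[{"claw":0,"slide":[0.010,-0.0007,0.005],"dr":[0,0,0]},{"claw":0,"slide":[0.020,-0.0014,0.005],"dr":[0,0,0]},{"claw":0,"slide":[0.025,-0.0018,0.005],"dr":[0,0,0]},{"claw":0,"slide":[0.028,-0.002,0.005],"dr":[0,0,0]},{"claw":0,"slide":[0.030,-0.0022,0.005],"dr":[0,0,0]},{"claw":0,"slide":[0.032,-0.0023,0.005],"dr":[0,0,0]},{"claw":0,"slide":[0.034,-0.0025,0.005],"dr":[0,0,0]},{"claw":0,"slide":[0.036,-0.0026,0.005],"dr":[0,0,0]}]' 40
python3 -m creep '[{"claw":0,"slide":[0.001,-0.0001,0],"dr":[0,0,0]},{"claw":0,"slide":[0.002,-0.0001,0],"dr":[0,0,0]},{"claw":0,"slide":[0.003,-0.0002,0],"dr":[0,0,0]},{"claw":0,"slide":[0.004,-0.0003,0],"dr":[0,0,0]},{"claw":0,"slide":[0.005,-0.0004,0],"dr":[0,0,0]},{"claw":0,"slide":[0.006,-0.0004,0],"dr":[0,0,0]},{"claw":0,"slide":[0.007,-0.0005,0],"dr":[0,0,0]},{"claw":0,"slide":[0.008,-0.0006,0],"dr":[0,0,0]}]' 40
python3 - <<'E'
from bench import *
import cv2
from h import *
d=get_image("scene"); crop(d["color"],280,170,130,155,5,"pics/c17.png")
d=get_image("side"); crop(d["color"],215,170,130,100,6,"pics/c17s.png")
E
```

```text
time_s: 19.15
tool_pos: [576.4, 22.4, 40.0]
orientation: [0.037, 0.999, 0.0, -0.0]
contact_force: [-0.7, -0.2, -0.6]
grip_width: -0.2
time_s: 19.95
tool_pos: [584.6, 21.8, 40.2]
orientation: [0.037, 0.999, 0.0, 0.0]
contact_force: [-0.8, -0.5, 0.0]
grip_width: 0.3
```

View pics/c17.png

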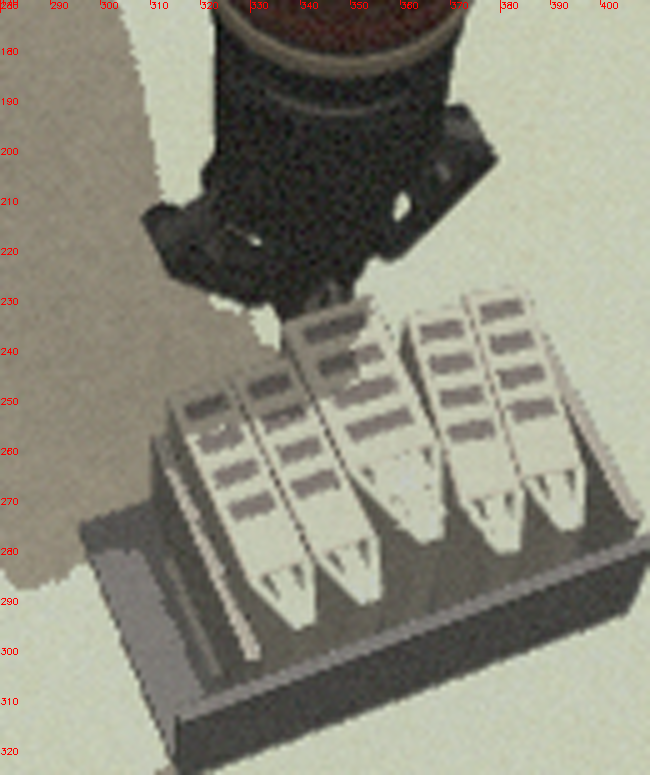

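View pics/c17s.png

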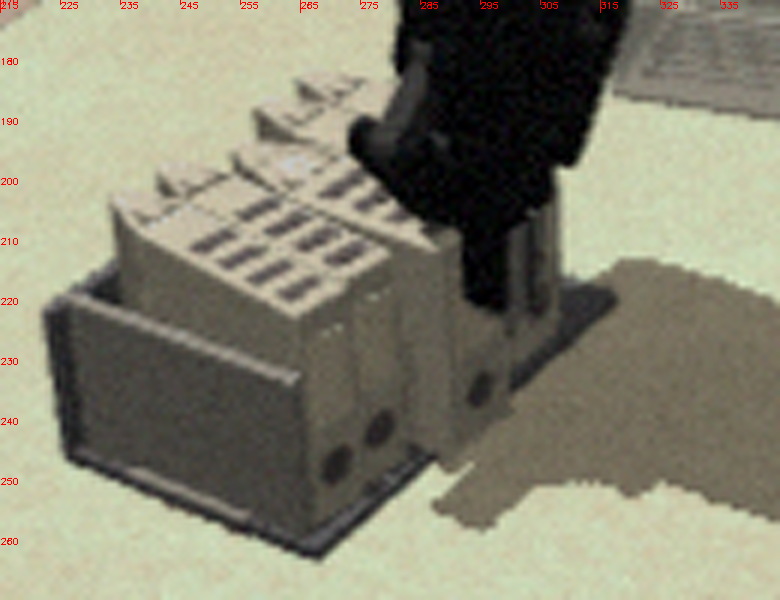

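```bash
python3 -m creep '[{"claw":0,"slide":[0.001,-0.0001,0],"dr":[0,0,0]},{"claw":0,"slide":[0.002,-0.0001,0],"dr":[0,0,0]},{"claw":0,"slide":[0.003,-0.0002,0],"dr":[0,0,0]},{"claw":0,"slide":[0.004,-0.0003,0],"dr":[0,0,0]},{"claw":0,"slide":[0.005,-0.0004,0],"dr":[0,0,0]},{"claw":0,"slide":[0.006,-0.0004,0],"dr":[0,0,0]},{"claw":0,"slide":[0.007,-0.0005,0],"dr":[0,0,0]},{"claw":0,"slide":[0.008,-0.0006,0],"dr":[0,0,0]}]' 40
python3 - <<'E'
from bench import *
import cv2
from h import *
d=get_image("scene"); crop(d["color"],280,170,130,155,5,"pics/c18.png")
d=get_image("side"); crop(d["color"],215,170,130,100,6,"pics/c18s.png")
E
```

```text
time_s: 20.85
tool_pos: [592.6, 21.2, 40.1]
orientation: [0.037, 0.999, 0.0, 0.0]
contact_force: [-0.7, 0.6, 1.2]
grip_width: 0.1
```

View pics/c18.png

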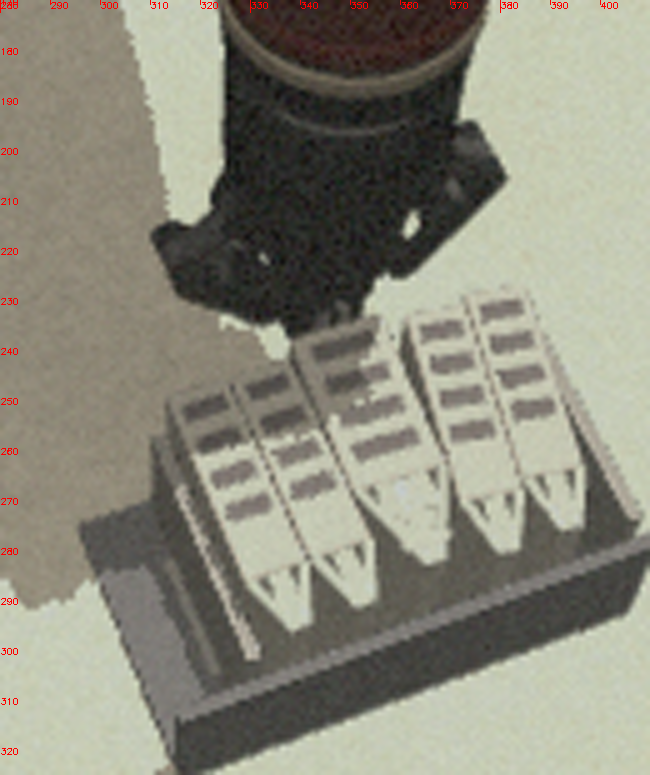

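View pics/c18s.png

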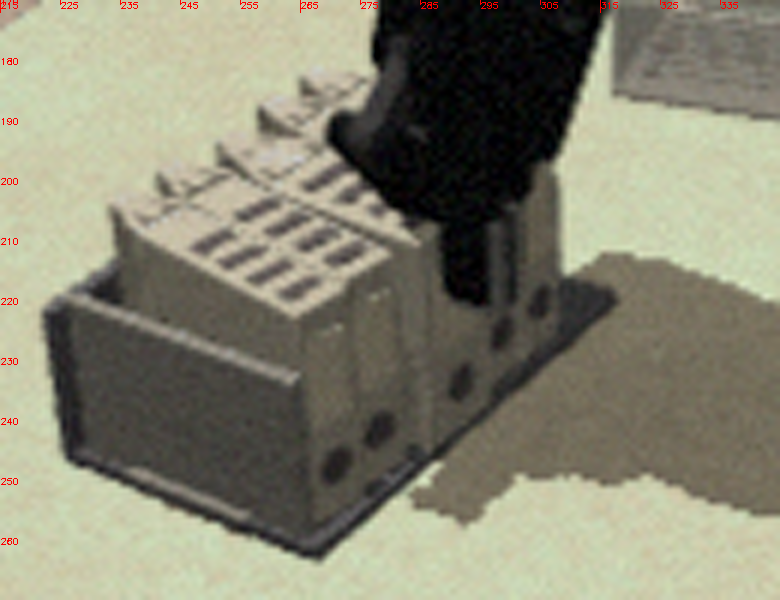

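```bash
python3 -m creep '[{"claw":0,"slide":[-0.003,0,0],"dr":[0,0,0]},{"claw":0,"slide":[-0.003,-0.006,0],"dr":[0,0,0]},{"claw":0,"slide":[0,-0.006,0],"dr":[0,0,0]},{"claw":0,"slide":[0.0015,-0.0061,0],"dr":[0,0,0]},{"claw":0,"slide":[0.003,-0.0062,0],"dr":[0,0,0]},{"claw":0,"slide":[0.004,-0.0063,0],"dr":[0,0,0]},{"claw":0,"slide":[0.005,-0.0064,0],"dr":[0,0,0]},{"claw":0,"slide":[0.005,-0.0064,0],"dr":[0,0,0]}]' 40
python3 - <<'E'
from bench import *
import cv2
from h import *
d=get_image("scene"); crop(d["color"],280,170,130,155,5,"pics/c19.png")
d=get_image("side"); crop(d["color"],215,170,130,100,6,"pics/c19s.png")
E
```

```text
time_s: 21.75
tool_pos: [597.7, 14.9, 40.1]
orientation: [0.037, 0.999, 0.0, 0.0]
contact_force: [-0.4, -0.5, -0.6]
grip_width: -0.2
```

View pics/c19.png

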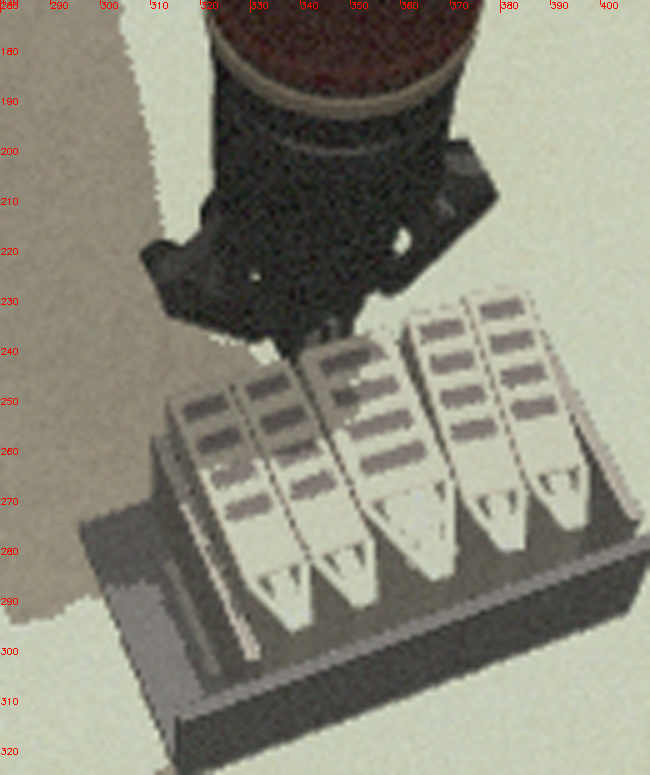

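View pics/c19s.png

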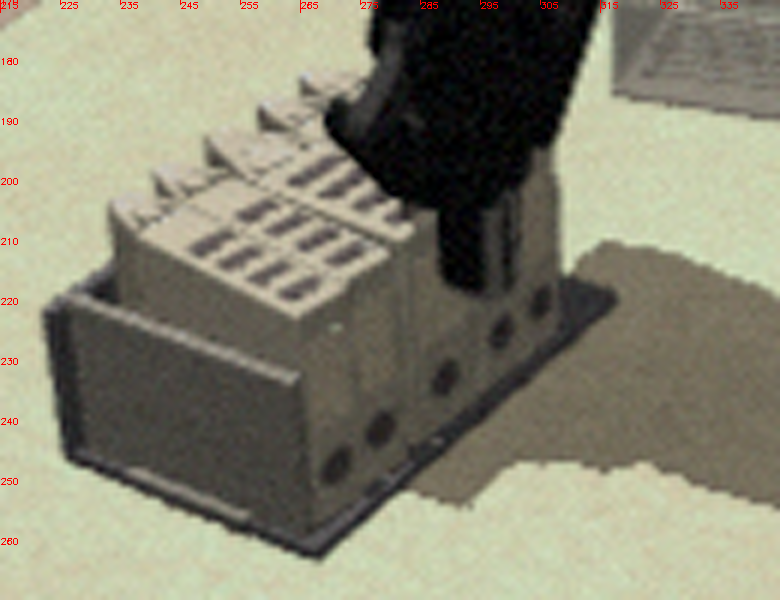

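```bash
python3 -m creep '[{"claw":0,"slide":[-0.002,0,0],"dr":[0,0,0]},{"claw":0,"slide":[-0.002,0.004,0],"dr":[0,0,0]},{"claw":0,"slide":[0,0.004,0],"dr":[0,0,0]},{"claw":0,"slide":[0.001,0.004,0],"dr":[0,0,0]},{"claw":0,"slide":[0.0018,0.004,0],"dr":[0,0,0]},{"claw":0,"slide":[0.0025,0.0039,0],"dr":[0,0,0]},{"claw":0,"slide":[0.003,0.0039,0],"dr":[0,0,0]},{"claw":0,"slide":[0.003,0.0039,0],"dr":[0,0,0]}]' 40

```

```text
time_s: 22.65
tool_pos: [598.5, 18.9, 39.5]
orientation: [0.037, 0.999, 0.0, -0.002]
contact_force: [-10.6, 0.1, 5.1]
grip_width: 0.3
```

```bash
python3 -m creep '[{"claw":0,"slide":[-0.01,0,0],"dr":[0,0,0]},{"claw":0,"slide":[-0.03,0.002,0.02],"dr":[0,0,0]},{"claw":0,"slide":[-0.05,0.004,0.06],"dr":[0,0,0]},{"claw":0,"slide":[-0.07,0.005,0.1],"dr":[0,0,0]},{"claw":0,"slide":[-0.09,0.006,0.14],"dr":[0,0,0]},{"claw":0,"slide":[-0.11,0.008,0.16],"dr":[0,0,0]},{"claw":0,"slide":[-0.11,0.008,0.16],"dr":[0,0,0]},{"claw":0,"slide":[-0.11,0.008,0.16],"dr":[0,0,0]}]' 40
python3 - <<'E'
from bench import *
import cv2
from h import *
d=get_image("scene"); crop(d["color"],285,215,125,115,6,"pics/c20.png"); cv2.imwrite("pics/scene20.png",d["color"][:,:,::-1])
d=get_image("side"); crop(d["color"],215,170,130,100,6,"pics/c20s.png")
E
```

```text
time_s: 23.45
tool_pos: [491.1, 26.5, 200.4]
orientation: [0.037, 0.999, -0.0, 0.001]
contact_force: [0.0, -0.3, -0.7]
grip_width: 0.1
```

View pics/c20.png

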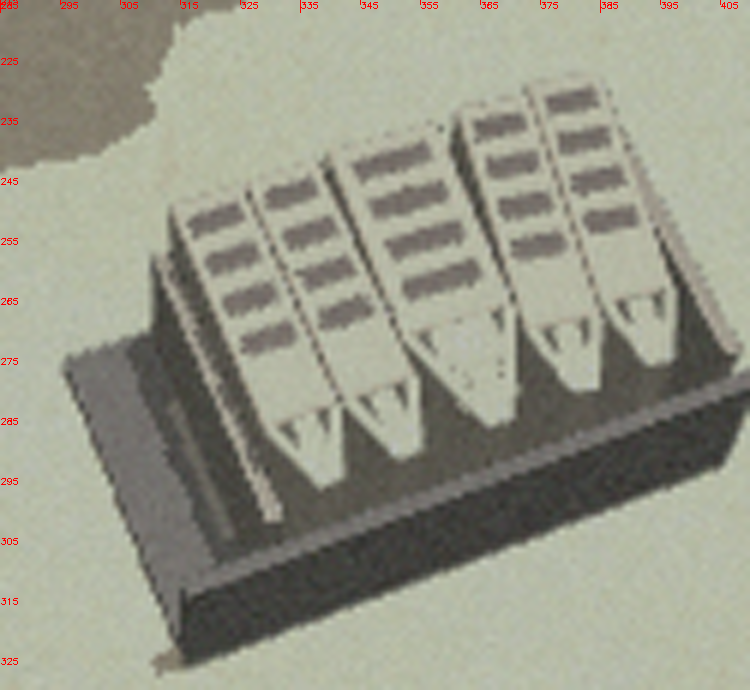

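View pics/c20s.png

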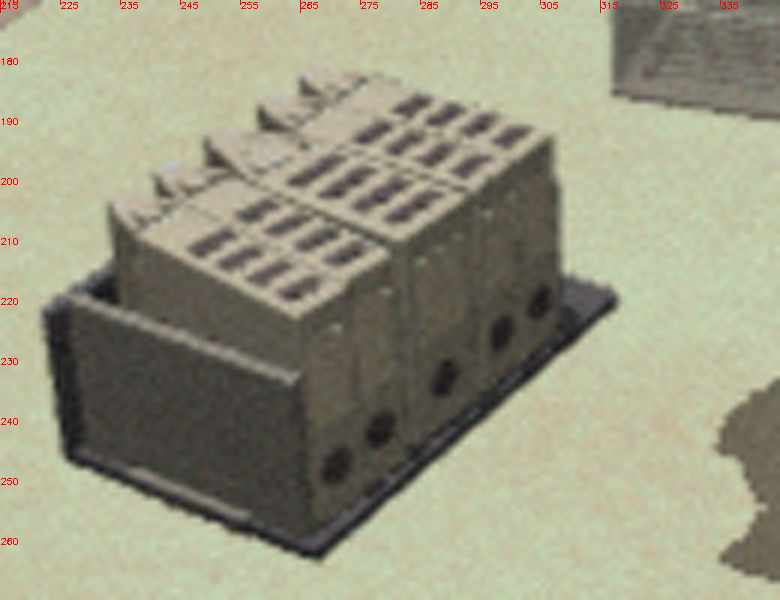

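```bash
cat > f3.py <<'E'
from bench import *
from h import *
C=get_image("scene");K,P=C["intrinsics"],C["pose"]
th=-.0725
Rm=np.array([[np.cos(th),np.sin(th)],[-np.sin(th),np.cos(th)]])
def t(u,v): return Rm@(atz(K,P,(u+.5)/6-.5+285,(v+.5)/6-.5+215,90)[:2]-[658.2,2.3])+[-3,0]
# name: front-right, front-left, taper-right, taper-left, tail
D={"d":[(172,207),(246,190),(268,430),(340,403),(335,486)],"c":[(250,192),(322,168),(344,404),(415,377),(410,458)],
"new":[(330,158),(450,122),(408,338),(515,302),(500,424)],"b":[(457,112),(527,93),(530,343),(602,318),(587,389)],"a":[(527,88),(600,78),(605,315),(676,288),(660,365)]}
for k,v in D.items():
    q=[t(*p) for p in v]
    yw=np.degrees(np.arctan2(*( (q[2]+q[3]-q[0]-q[1])[::-1])))
    print(k,[x.round(1).tolist() for x in q],"yaw",yw.round(1))
E
python3 f3.py
```

```text
d [[-51.6, -52.6], [-48.7, -30.0], [25.6, -54.1], [25.6, -31.8], [48.4, -43.3]] yaw -1.3
c [[-47.6, -29.2], [-47.1, -6.0], [26.3, -30.9], [26.2, -8.6], [48.6, -20.3]] yaw -1.7
new [[-49.4, -2.4], [-47.3, 36.2], [14.1, -5.4], [15.2, 28.3], [48.6, 7.7]] yaw -4.9
b [[-49.7, 39.6], [-47.8, 62.2], [28.8, 26.6], [29.3, 49.5], [48.1, 35.5]] yaw -9.4
a [[-49.4, 63.0], [-44.3, 85.2], [28.8, 50.7], [28.7, 73.9], [49.2, 58.3]] yaw -8.8
```

```bash
python3 -m creep '[{"claw":0,"slide":[0.025,0.018,0],"dr":[0,0,0]},{"claw":0,"slide":[0.05,0.036,0],"dr":[0,0,0]},{"claw":0,"slide":[0.075,0.055,0],"dr":[0,0,0]},{"claw":0,"slide":[0.1,0.073,0],"dr":[0,0,0]},{"claw":0,"slide":[0.125,0.09,0],"dr":[0,0,0]},{"claw":0,"slide":[0.15,0.105,0],"dr":[0,0,0]},{"claw":0,"slide":[0.162,0.112,0],"dr":[0,0,0]},{"claw":0,"slide":[0.162,0.112,0],"dr":[0,0,0]}]' 40
python3 -m creep '[{"claw":0,"slide":[0,0,-0.025],"dr":[0,0,0]},{"claw":0,"slide":[0,0,-0.05],"dr":[0,0,0]},{"claw":0,"slide":[0,0,-0.08],"dr":[0,0,0]},{"claw":0,"slide":[0,0,-0.11],"dr":[0,0,0]},{"claw":0,"slide":[0,0,-0.135],"dr":[0,0,0]},{"claw":0,"slide":[0,0,-0.155],"dr":[0,0,0]},{"claw":0,"slide":[0,0,-0.162],"dr":[0,0,0]},{"claw":0,"slide":[0,0,-0.162],"dr":[0,0,0]}]' 40
python3 - <<'E'
from bench import *
import cv2
from h import *
d=get_image("scene"); crop(d["color"],285,205,160,120,5,"pics/c21.png")
d=get_image("side"); crop(d["color"],195,150,150,120,5,"pics/c21s.png")
E
```

```text
time_s: 24.4
tool_pos: [653.1, 139.5, 197.3]
orientation: [0.036, 0.999, 0.0, -0.002]
contact_force: [-0.2, 0.3, -0.4]
grip_width: -0.3
time_s: 25.2
tool_pos: [651.2, 138.3, 36.7]
orientation: [0.037, 0.999, -0.0, -0.001]
contact_force: [-0.7, -0.2, 0.4]
grip_width: -0.3
```

View pics/c21.png

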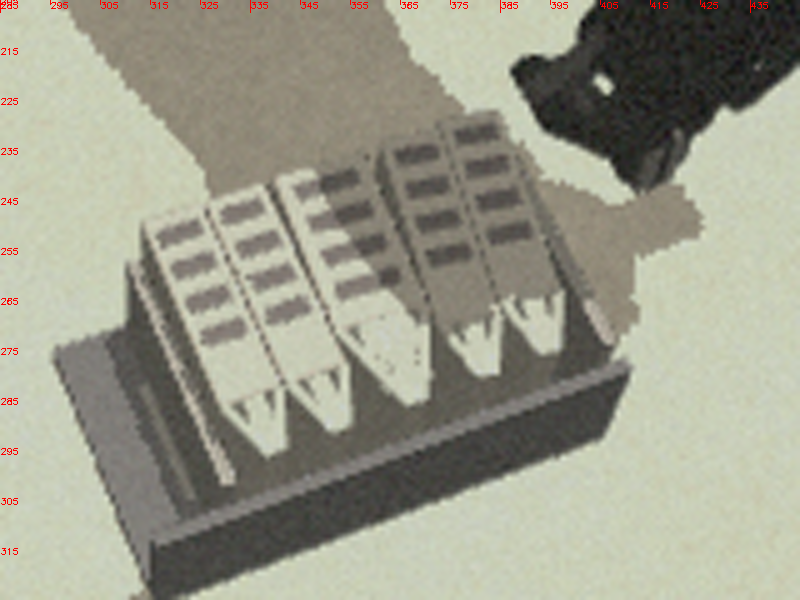

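View pics/c21s.png

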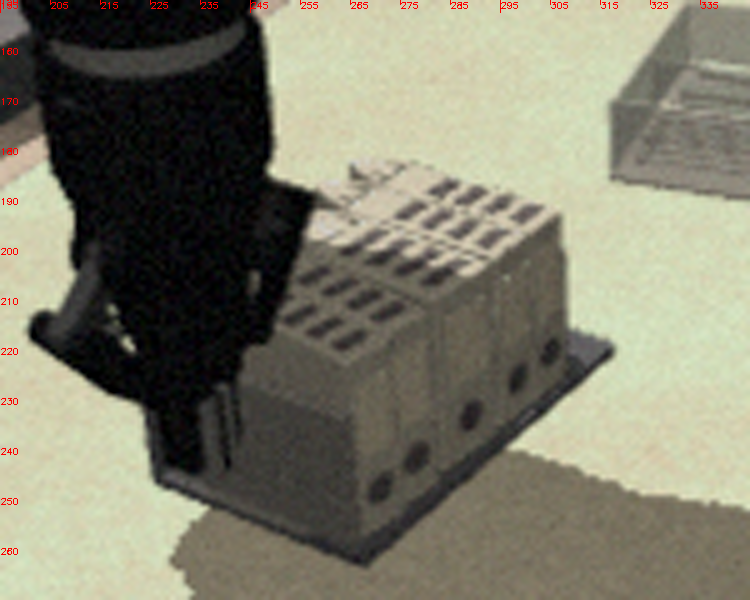

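```bash
python3 -m creep '[{"claw":0,"slide":[0,0,0.008],"dr":[0,0,0]},{"claw":0,"slide":[0,0,0.015],"dr":[0,0,0]},{"claw":0,"slide":[0,-0.006,0.015],"dr":[0,0,0]},{"claw":0,"slide":[-0.001,-0.012,0.015],"dr":[0,0,0]},{"claw":0,"slide":[-0.001,-0.016,0.015],"dr":[0,0,0]},{"claw":0,"slide":[-0.001,-0.019,0.015],"dr":[0,0,0]},{"claw":0,"slide":[-0.0015,-0.022,0.015],"dr":[0,0,0]},{"claw":0,"slide":[-0.0015,-0.022,0.015],"dr":[0,0,0]}]' 40
python3 -m creep '[{"claw":0,"slide":[0,-0.001,0],"dr":[0,0,0]},{"claw":0,"slide":[0,-0.002,0],"dr":[0,0,0]},{"claw":0,"slide":[0,-0.003,0],"dr":[0,0,0]},{"claw":0,"slide":[0,-0.004,0],"dr":[0,0,0]},{"claw":0,"slide":[0,-0.005,0],"dr":[0,0,0]},{"claw":0,"slide":[0,-0.006,0],"dr":[0,0,0]},{"claw":0,"slide":[0,-0.006,0],"dr":[0,0,0]},{"claw":0,"slide":[0,-0.006,0],"dr":[0,0,0]}]' 40
python3 - <<'E'
from bench import *
import cv2
from h import *
d=get_image("side"); crop(d["color"],195,150,150,120,5,"pics/c22s.png")
E
```

```text
time_s: 26.1
tool_pos: [650.9, 116.3, 52.9]
orientation: [0.037, 0.999, 0.0, -0.0]
contact_force: [0.3, 0.0, -0.2]
grip_width: 0.1
time_s: 26.9
tool_pos: [651.0, 110.7, 53.1]
orientation: [0.037, 0.999, 0.0, -0.0]
contact_force: [-1.1, 0.4, -0.2]
grip_width: 0.1
```

View pics/c22s.png

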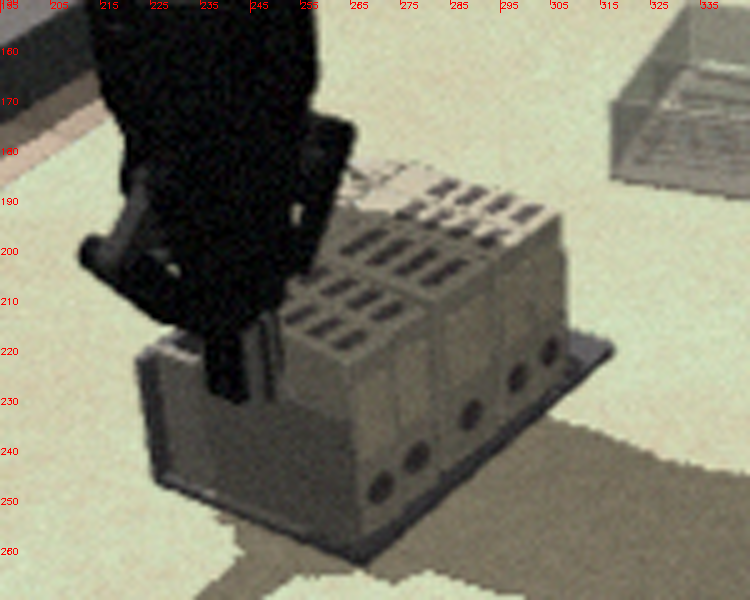

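```bash
python3 -m creep '[{"claw":0,"slide":[0,-0.0007,0],"dr":[0,0,0]},{"claw":0,"slide":[0,-0.0014,0],"dr":[0,0,0]},{"claw":0,"slide":[0,-0.002,0],"dr":[0,0,0]},{"claw":0,"slide":[0,-0.0027,0],"dr":[0,0,0]},{"claw":0,"slide":[0,-0.0034,0],"dr":[0,0,0]},{"claw":0,"slide":[0,-0.004,0],"dr":[0,0,0]},{"claw":0,"slide":[0,-0.004,0],"dr":[0,0,0]},{"claw":0,"slide":[0,-0.004,0],"dr":[0,0,0]}]' 40

```

```text
time_s: 27.75
tool_pos: [651.0, 106.7, 53.2]
orientation: [0.037, 0.999, 0.0, 0.0]
contact_force: [0.3, 0.7, 0.8]
grip_width: 0.2
```

```bash
python3 -m creep '[{"claw":0,"slide":[0,-0.0005,0],"dr":[0,0,0]},{"claw":0,"slide":[0,-0.001,0],"dr":[0,0,0]},{"claw":0,"slide":[0,-0.0015,0],"dr":[0,0,0]},{"claw":0,"slide":[0,-0.002,0],"dr":[0,0,0]},{"claw":0,"slide":[0,-0.0025,0],"dr":[0,0,0]},{"claw":0,"slide":[0,-0.003,0],"dr":[0,0,0]},{"claw":0,"slide":[0,-0.003,0],"dr":[0,0,0]},{"claw":0,"slide":[0,-0.003,0],"dr":[0,0,0]}]' 40

```

```text
time_s: 28.55
tool_pos: [651.0, 103.7, 53.1]
orientation: [0.037, 0.999, 0.0, 0.0]
contact_force: [-0.4, -0.5, 0.2]
grip_width: -0.0
```

```bash
python3 - <<'E'
from bench import *
import cv2
from h import *
d=get_image("scene"); crop(d["color"],325,205,100,80,7,"pics/c23.png")
d=get_image("side"); crop(d["color"],195,150,150,120,5,"pics/c23s.png")
E
```

```text
(no output)
```

View pics/c23.png

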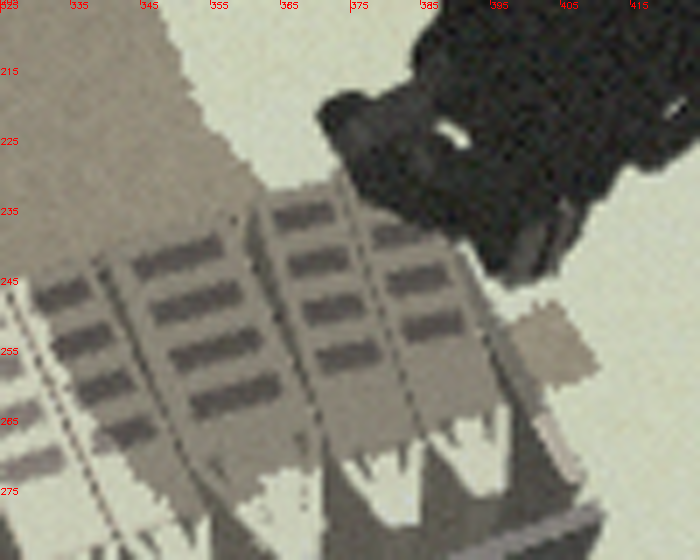

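View pics/c23s.png

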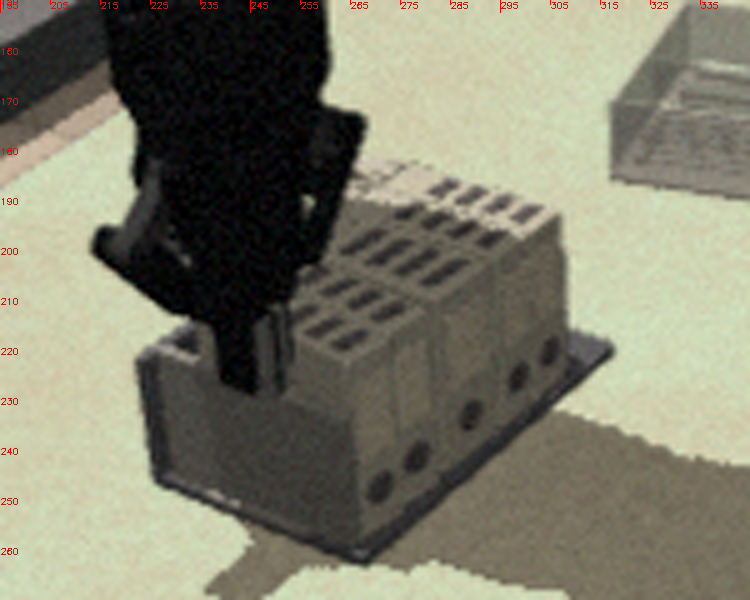

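```bash
python3 -m creep '[{"claw":0,"slide":[0,-0.0005,0],"dr":[0,0,0]},{"claw":0,"slide":[0,-0.001,0],"dr":[0,0,0]},{"claw":0,"slide":[0,-0.0015,0],"dr":[0,0,0]},{"claw":0,"slide":[0,-0.002,0],"dr":[0,0,0]},{"claw":0,"slide":[0,-0.0025,0],"dr":[0,0,0]},{"claw":0,"slide":[0,-0.003,0],"dr":[0,0,0]},{"claw":0,"slide":[0,-0.003,0],"dr":[0,0,0]},{"claw":0,"slide":[0,-0.003,0],"dr":[0,0,0]}]' 40

```

```text
time_s: 29.45
tool_pos: [651.0, 100.7, 53.1]
orientation: [0.037, 0.999, 0.0, 0.0]
contact_force: [-0.3, -0.5, -0.7]
grip_width: 0.2
```

```bash
python3 -m creep '[{"claw":0,"slide":[0,-0.0005,0],"dr":[0,0,0]},{"claw":0,"slide":[0,-0.001,0],"dr":[0,0,0]},{"claw":0,"slide":[0,-0.0015,0],"dr":[0,0,0]},{"claw":0,"slide":[0,-0.002,0],"dr":[0,0,0]},{"claw":0,"slide":[0,-0.0025,0],"dr":[0,0,0]},{"claw":0,"slide":[0,-0.003,0],"dr":[0,0,0]},{"claw":0,"slide":[0,-0.003,0],"dr":[0,0,0]},{"claw":0,"slide":[0,-0.003,0],"dr":[0,0,0]}]' 40

```

```text
time_s: 30.25
tool_pos: [651.0, 97.8, 53.1]
orientation: [0.037, 0.999, 0.0, -0.0]
contact_force: [0.3, 0.4, -0.1]
grip_width: -0.3
```

```bash
python3 - <<'E'
from bench import *
import cv2
from h import *
d=get_image("scene"); crop(d["color"],325,205,100,80,7,"pics/c24.png")
d=get_image("side"); crop(d["color"],205,170,100,100,6,"pics/c24s.png")
E
```

```text
(no output)
```

View pics/c24.png

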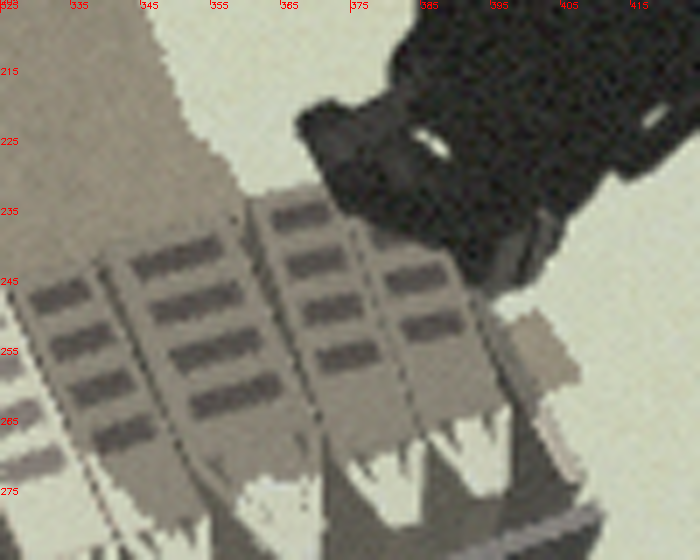

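View pics/c24s.png

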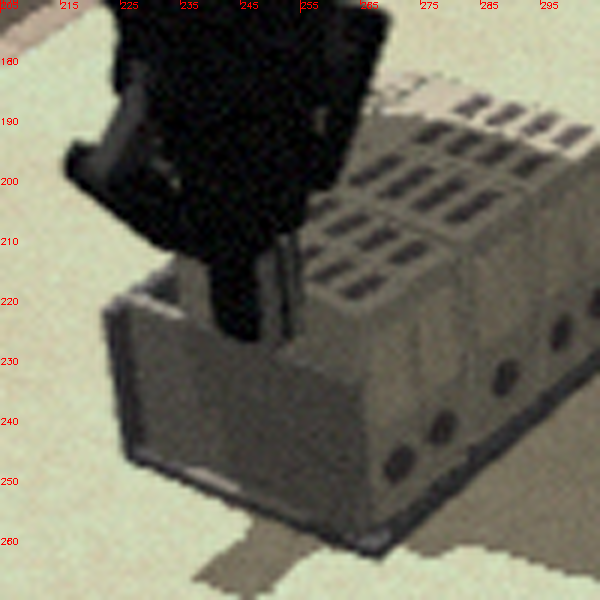

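```bash
python3 - <<'E'
from bench import *
from h import *
th=-.0725;c,s=np.cos(th),np.sin(th)
def W(x,y,z): return np.array([658.2+c*x-s*y,2.3+s*x+c*y,z])
C=get_image("side"); K,P=C["intrinsics"],C["pose"]
cr=lambda p:((proj(K,P,p)-[205,170]+.5)*6-.5).round()
print("tcp",cr(sense()["tool_pos"]))
for y in (84,90,92):
  for x in (-50,-16,45):
    print(y,x,"top",cr(W(x,y,68)),"bot",cr(W(x,y,6)))
print(cr(W(-53,92,0)),cr(W(57,92,0)),cr(W(57,92,68)),cr(W(57,92,62)))
E
```

```text
tcp [260. 391.]
84 -50 top [367. 369.] bot [381. 527.]
84 -16 top [281. 338.] bot [298. 494.]
84 45 top [135. 286.] bot [157. 439.]
90 -50 top [355. 378.] bot [369. 536.]
90 -16 top [270. 347.] bot [287. 504.]
90 45 top [123. 294.] bot [146. 448.]
92 -50 top [351. 381.] bot [366. 539.]
92 -16 top [266. 350.] bot [283. 507.]
92 45 top [119. 297.] bot [142. 451.]
[374. 557.] [117. 455.] [ 91. 287.] [ 94. 302.]
```

```bash
python3 - <<'E'
from bench import *
from h import *
C=get_image("side"); K,P=C["intrinsics"],C["pose"]
for p in [(651.2,138.3,36.7),(651,110.7,53.1),(651,103.7,53.1),(651,97.8,53.1)]:
    q=proj(K,P,np.array(p)); print(q.round(1),((q-[195,150])*5).round())
print(((proj(K,P,np.array([540.8,25,35.1]))-[215,170])*6).round())
E
```

```text
[236.2 253. ] [206. 515.]
[244.  238.3] [245. 441.]
[246.1 236.4] [256. 432.]
[247.9 234.8] [265. 424.]
[609. 408.]
```

```bash
python3 - <<'E'
from bench import *
import cv2
from h import *
d=get_image("side"); crop(d["color"],215,195,60,60,10,"pics/c25s.png")
E
```

```text
(no output)
```

View pics/c25s.png

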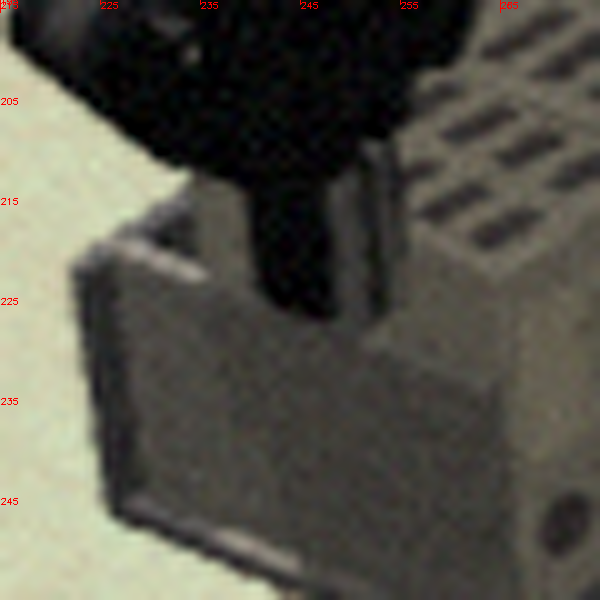

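```bash
python3 -m creep '[{"claw":0,"slide":[0,0.008,0],"dr":[0,0,0]},{"claw":0,"slide":[0,0.016,0],"dr":[0,0,0]},{"claw":0,"slide":[0,0.016,-0.008],"dr":[0,0,0]},{"claw":0,"slide":[0,0.016,-0.015],"dr":[0,0,0]},{"claw":0,"slide":[0,0.012,-0.015],"dr":[0,0,0]},{"claw":0,"slide":[0,0.009,-0.015],"dr":[0,0,0]},{"claw":0,"slide":[0,0.008,-0.015],"dr":[0,0,0]},{"claw":0,"slide":[0,0.008,-0.015],"dr":[0,0,0]}]' 40
python3 -m creep '[{"claw":0,"slide":[0,-0.0005,0],"dr":[0,0,0]},{"claw":0,"slide":[0,-0.001,0],"dr":[0,0,0]},{"claw":0,"slide":[0,-0.0015,0],"dr":[0,0,0]},{"claw":0,"slide":[0,-0.002,0],"dr":[0,0,0]},{"claw":0,"slide":[0,-0.0025,0],"dr":[0,0,0]},{"claw":0,"slide":[0,-0.003,0],"dr":[0,0,0]},{"claw":0,"slide":[0,-0.003,0],"dr":[0,0,0]},{"claw":0,"slide":[0,-0.003,0],"dr":[0,0,0]}]' 40

```

```text
time_s: 31.3
tool_pos: [651.2, 105.3, 38.4]
orientation: [0.037, 0.999, 0.0, 0.0]
contact_force: [0.2, -0.1, 0.1]
grip_width: -0.1
time_s: 32.1
tool_pos: [651.1, 102.7, 38.2]
orientation: [0.037, 0.999, 0.0, 0.0]
contact_force: [0.7, 2.5, 1.4]
grip_width: 0.2
```

```bash
python3 -m creep '[{"claw":0,"slide":[0,-0.0005,0],"dr":[0,0,0]},{"claw":0,"slide":[0,-0.001,0],"dr":[0,0,0]},{"claw":0,"slide":[0,-0.0015,0],"dr":[0,0,0]},{"claw":0,"slide":[0,-0.002,0],"dr":[0,0,0]},{"claw":0,"slide":[0,-0.002,0],"dr":[0,0,0]},{"claw":0,"slide":[0,-0.002,0],"dr":[0,0,0]},{"claw":0,"slide":[0,-0.002,0],"dr":[0,0,0]},{"claw":0,"slide":[0,-0.002,0],"dr":[0,0,0]}]' 40
python3 - <<'E'
from bench import *
import cv2
from h import *
d=get_image("scene"); crop(d["color"],285,205,125,115,6,"pics/c26.png")
d=get_image("side"); crop(d["color"],205,170,100,100,6,"pics/c26s.png")
E
```

```text
time_s: 32.9
tool_pos: [651.0, 100.7, 38.1]
orientation: [0.037, 0.999, 0.0, -0.0]
contact_force: [-0.0, 2.5, 2.3]
grip_width: -0.2
```

View pics/c26.png

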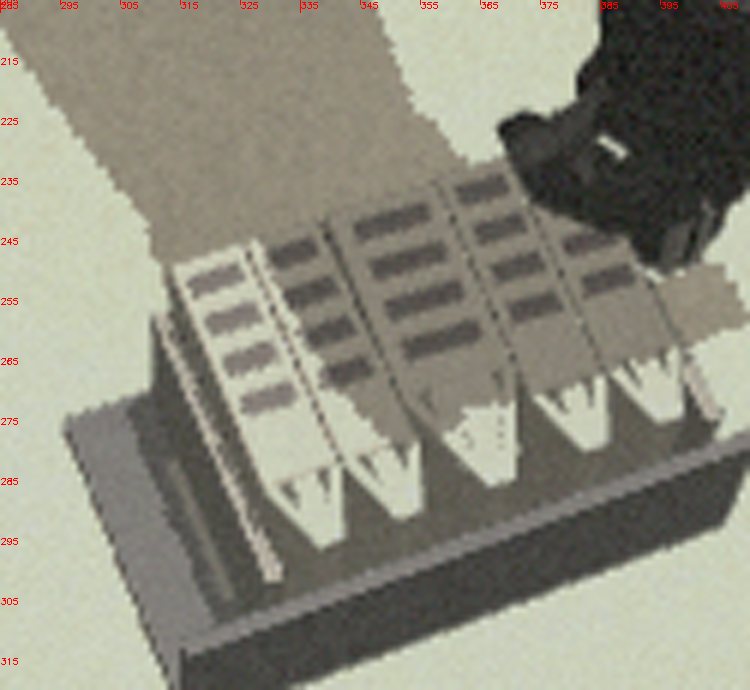

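View pics/c26s.png

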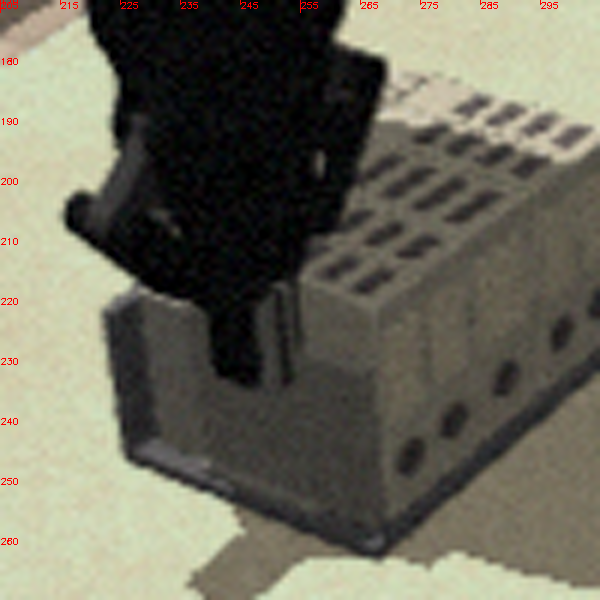

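```bash
python3 -m creep '[{"claw":0,"slide":[0,-0.0005,0],"dr":[0,0,0]},{"claw":0,"slide":[0,-0.001,0],"dr":[0,0,0]},{"claw":0,"slide":[0,-0.0015,0],"dr":[0,0,0]},{"claw":0,"slide":[0,-0.002,0],"dr":[0,0,0]},{"claw":0,"slide":[0,-0.0025,0],"dr":[0,0,0]},{"claw":0,"slide":[0,-0.003,0],"dr":[0,0,0]},{"claw":0,"slide":[0,-0.003,0],"dr":[0,0,0]},{"claw":0,"slide":[0,-0.003,0],"dr":[0,0,0]}]' 40

```

```text
time_s: 33.8
tool_pos: [651.0, 97.7, 38.1]
orientation: [0.037, 0.999, 0.0, -0.0]
contact_force: [-0.7, 3.6, 1.8]
grip_width: -0.3
```

```bash
python3 -m creep '[{"claw":0,"slide":[0,-0.0004,0],"dr":[0,0,0]},{"claw":0,"slide":[0,-0.0008,0],"dr":[0,0,0]},{"claw":0,"slide":[0,-0.0012,0],"dr":[0,0,0]},{"claw":0,"slide":[0,-0.0016,0],"dr":[0,0,0]},{"claw":0,"slide":[0,-0.0016,0],"dr":[0,0,0]},{"claw":0,"slide":[0,-0.0016,0],"dr":[0,0,0]},{"claw":0,"slide":[0,-0.0016,0],"dr":[0,0,0]},{"claw":0,"slide":[0,-0.0016,0],"dr":[0,0,0]}]' 40
python3 - <<'E'
from bench import *
import cv2
from h import *
d=get_image("scene"); crop(d["color"],285,205,125,115,6,"pics/c27.png")
d=get_image("side"); crop(d["color"],205,170,100,100,6,"pics/c27s.png")
E
```

```text
time_s: 34.6
tool_pos: [650.8, 97.0, 38.1]
orientation: [0.036, 0.999, 0.001, -0.0]
contact_force: [-2.2, 7.7, 2.3]
grip_width: 0.3
```

View pics/c27.png

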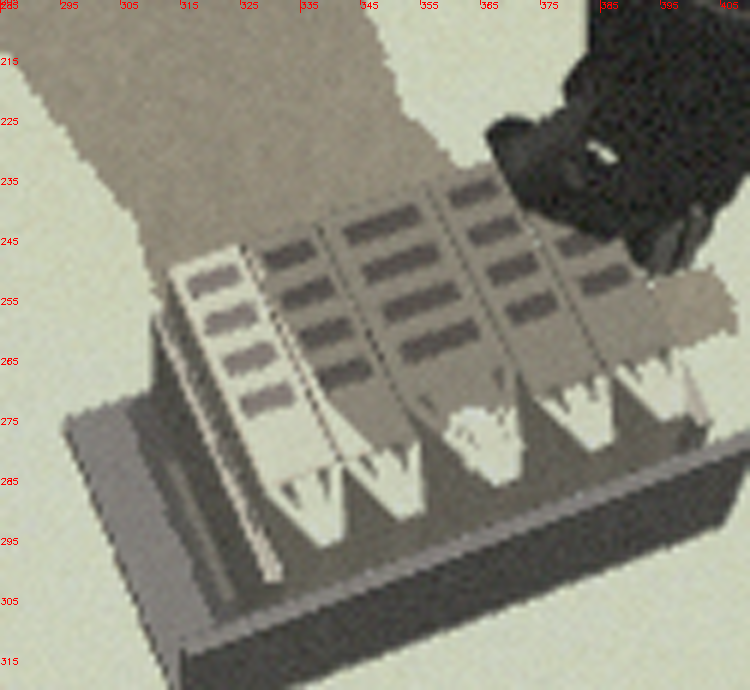

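View pics/c27s.png

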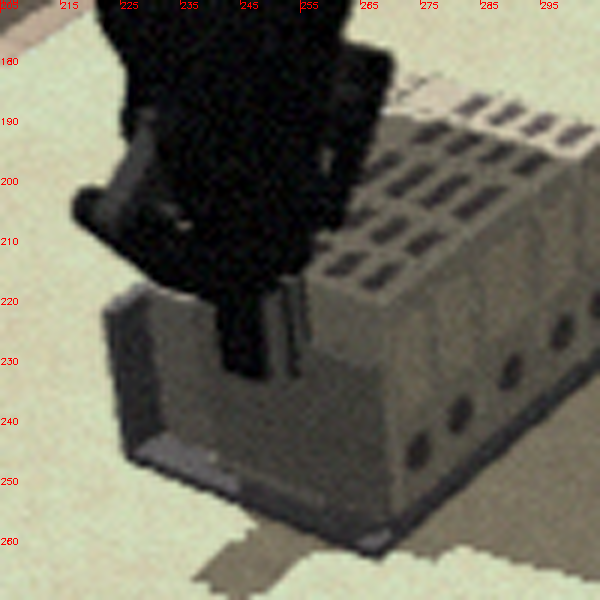

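```bash
python3 -m creep '[{"claw":0,"slide":[0,0.008,0],"dr":[0,0,0]},{"claw":0,"slide":[0,0.02,0],"dr":[0,0,0]},{"claw":0,"slide":[0,0.035,0],"dr":[0,0,0]},{"claw":0,"slide":[0,0.035,0.03],"dr":[0,0,0]},{"claw":0,"slide":[0,0.035,0.07],"dr":[0,0,0]},{"claw":0,"slide":[0,0.035,0.11],"dr":[0,0,0]},{"claw":0,"slide":[0,0.035,0.15],"dr":[0,0,0]},{"claw":0,"slide":[0,0.035,0.16],"dr":[0,0,0]}]' 40
python3 -m creep '[{"claw":0,"slide":[-0.02,0,0],"dr":[0,0,0]},{"claw":0,"slide":[-0.04,0,0],"dr":[0,0,0]},{"claw":0,"slide":[-0.07,-0.01,0],"dr":[0,0,0]},{"claw":0,"slide":[-0.1,-0.03,0],"dr":[0,0,0]},{"claw":0,"slide":[-0.13,-0.06,0],"dr":[0,0,0]},{"claw":0,"slide":[-0.15,-0.09,0],"dr":[0,0,0]},{"claw":0,"slide":[-0.16,-0.11,0],"dr":[0,0,0]},{"claw":0,"slide":[-0.16,-0.11,0],"dr":[0,0,0]}]' 40
python3 - <<'E'
from bench import *
import cv2
from h import *
d=get_image("scene"); crop(d["color"],285,215,125,115,6,"pics/c28.png"); cv2.imwrite("pics/scene28.png",d["color"][:,:,::-1])
d=get_image("side"); crop(d["color"],215,170,130,100,6,"pics/c28s.png")
E
```

```text
time_s: 35.5
tool_pos: [653.0, 132.1, 203.9]
orientation: [0.036, 0.999, 0.0, 0.004]
contact_force: [0.8, -0.4, 0.4]
grip_width: -0.0
time_s: 36.3
tool_pos: [490.2, 19.8, 197.9]
orientation: [0.038, 0.999, -0.0, 0.0]
contact_force: [0.6, -0.1, -0.3]
grip_width: -0.3
```

View pics/c28.png

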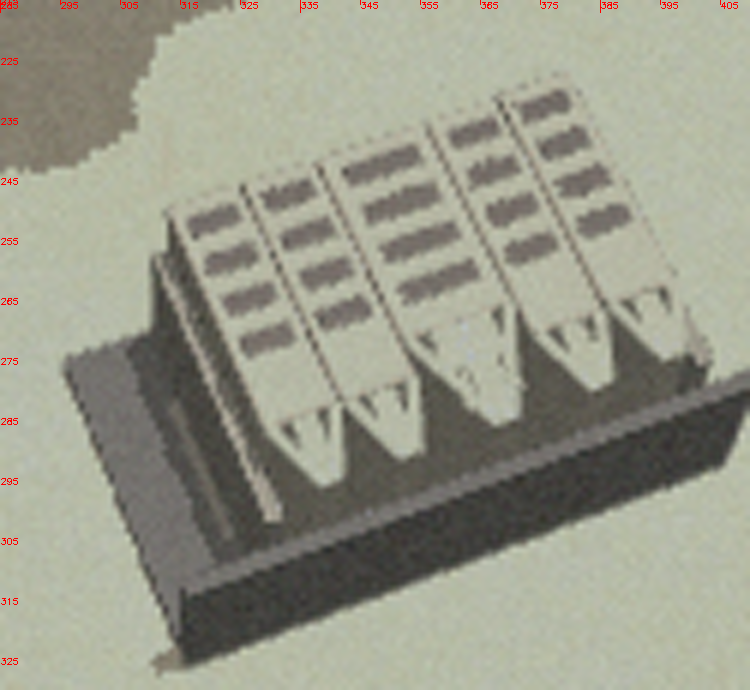

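View pics/c28s.png

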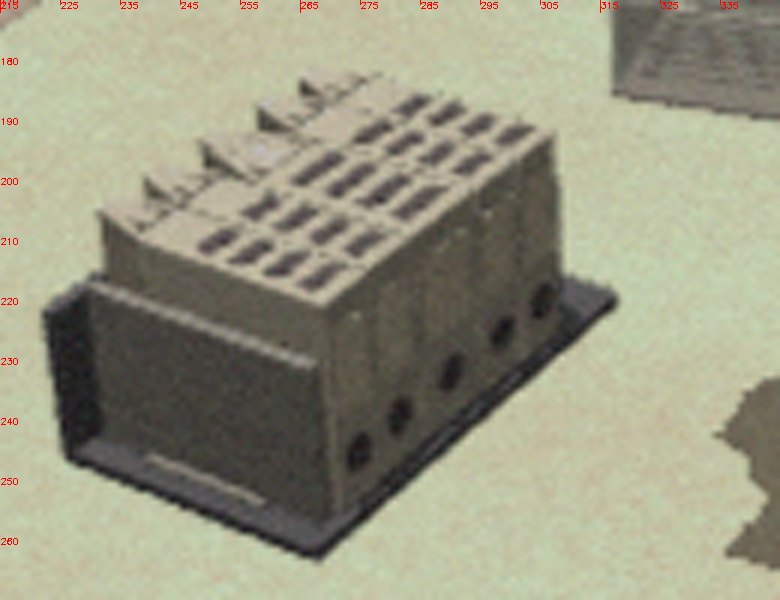

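```bash
python3 - <<'E'
src=open("f3.py").read()
i=src.index("D={"); j=src.index("for k,v")
new='''D={"d":[(168,212),(243,188),(268,430),(340,403),(335,486)],"c":[(246,188),(319,164),(344,404),(413,377),(412,458)],
"new":[(322,164),(427,124),(410,338),(517,303),(506,424)],"b":[(431,122),(500,97),(535,338),(607,309),(598,388)],"a":[(503,98),(572,72),(610,313),(678,283),(675,359)]}
'''
exec(src[:i]+new+src[j:])
E
```

```text
d [[-50.5, -54.3], [-49.6, -30.6], [25.6, -54.1], [25.6, -31.8], [48.4, -43.3]] yaw -0.4
c [[-49.3, -29.8], [-48.7, -6.3], [26.3, -30.9], [25.9, -9.2], [48.8, -19.8]] yaw -1.5
new [[-48.4, -5.5], [-49.3, 29.4], [14.3, -4.8], [15.7, 28.7], [49.3, 9.3]] yaw -0.0
b [[-49.4, 30.9], [-49.6, 54.0], [27.9, 28.7], [27.3, 52.1], [49.0, 38.5]] yaw -1.5
a [[-49.0, 54.7], [-49.4, 78.2], [28.8, 52.4], [27.4, 75.2], [49.1, 63.2]] yaw -2.0
```

View pics/scene28.png

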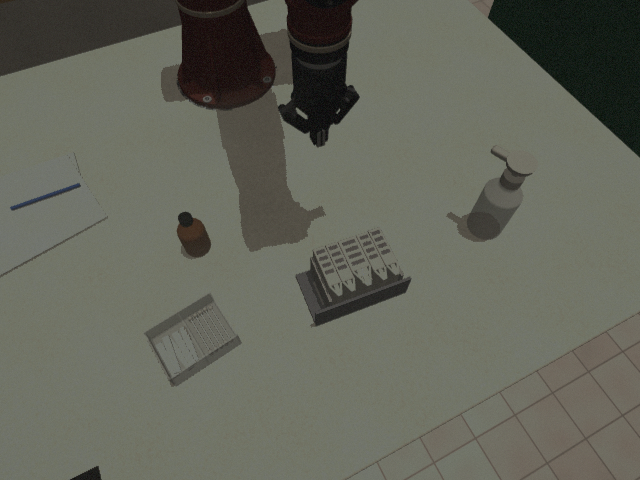

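All five cassettes stand aligned and flush, within measurement accuracy. The bottles and tray have not moved and the robot is clear, so I'm handing in.

```bash
python3 -c "
from bench import *
print(close_job(), sense()['time_s'])"
```

```text
the job is handed in; nothing more can be done
the job is handed in; nothing more can be done
```

The new cassette is fully home in the middle of the row, tail first. All five cassettes are upright and in their places, and I handed the job in at about 36 s of the 72 s allowed.

- **Insertion:** I gripped the cassette near its front, put the tail in the gap and felt to the left. The left bookend gave, so I wedged the left pair outward with about 5 N at most on the side. I then released the cassette and pushed it in with shut fingers until it met the back wall, at about 11 N.
- **Straightening the row:** after that the left pair stood about 9° askew and the new cassette about 5°. I pushed the left bookend back in by about 6 mm, at no more than 8 N, to square the row. My first try at this was too high and touched nothing, because the visible fingertips sit about 15 mm above the reported tool point.
- **Last checks in the pictures:** tails are within about 1 mm of each other at the back wall and fronts within about 2 mm. The new cassette is straight and the other four are within about 2°. The bottles and swab tray look unmoved and the arm was clear.

The forces are the readings at the end of each move, so a brief peak within a move could have been higher. The picture measurements are good to about 2 mm.

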